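# Uncover the leaning flask and lock its keyed stopper

## Task

Lift the green cup off the neck of the leaning flask and stand it upside down, centred, on the cork coaster. Then close the flask with its black stopper: turn the stopper so that its two lugs match the two notches in the flask's mouth, press it in against the spring, turn it clockwise until it stops and let the spring lift it into its lock, then let go. Leave the other cup, the sugar bowl and the bombilla where they are.

Things in the scene. Friction and masses are not known exactly. Their poses are not given: they have to be found in the camera images.
- cup: Matte green silicone cup, upside down over the flask's neck at the start, its rim on the flask's shoulder. Origin: centre of its open mouth; z along its axis to the closed end (up when it stands upside down; along the flask's axis at the start). 80 mm long, round: outside diameter 68 mm; wall 3 mm. About 0.11 kg.
- coaster: Round cork coaster, diameter 96 mm, 5 mm thick, fixed on the ledge. Origin: centre of its underside. Empty at the start.
- mouth: Mouth of the steel flask, which leans 30 degrees from vertical, mouth up and roughly towards the robot. Origin: centre of the rim; z: out along the flask's axis; x: through the two notches (at +x and -x, marked orange on the rim and down the neck). Neck 55 mm in outside diameter. The mouth has an inward lip of 39 mm inside diameter, with two notches about 14 mm wide.
- track (a point): Point on the flask's axis 18 mm below the rim: where the locked stopper's origin is. Bayonet track under the lip: a lug can turn once the stopper's origin is over 23 mm below the rim (hard bottom 30 mm), only clockwise looking into the mouth, to a stop about 77 degrees from the notch; from 63 to 77 degrees a recess lets the spring lift it 5 mm into its lock.
- shoulder (a point): Point on the flask's axis at its shoulder, 50 mm below the rim, where the neck begins and the cup's rim rests. The flask's body below it is 86 mm in diameter and 150 mm long. It is clamped in its rest and does not turn under these loads.
- stopper: Black stopper standing on a white saucer. Origin: centre of the plug's underside; z: up through the knob; x: through the two equal lugs (fits either way round). Plug 35 mm thick, 32 mm long; orange lugs 10 mm wide, 3 to 11 mm above the origin, 45 mm over both. Round knob 52 mm in diameter, 32 to 76 mm above the origin; the orange bar on top runs along x. About 0.15 kg.
- seal_plate (a joint): Sprung seal plate inside the flask's neck, which the plug pushes down: 0 at rest (its top 8 mm below the rim), up to 0.022 m at the hard bottom; pushing back with 1.8 N at 0 and 600 N/m more, so about 13 N at 0.018. About 0.010 when the stopper is locked.
- saucer: White ceramic saucer that the stopper stands on, diameter 104 mm, 6 mm thick, fixed. Origin: centre of its underside.
- twin_cup: A second such cup, standing upside down on the ledge near the coaster; leave it alone. Origin and axes as for the first cup, 80 mm high, 68 mm in diameter.
- sugar_bowl: White ceramic sugar bowl with a blue lid, near the saucer; leave it alone. Origin: centre of its underside; diameter 84 mm, 88 mm high.
- bombilla: Steel bombilla (drinking straw) lying on the ledge, about 210 mm along its x, 22 mm wide, 12 mm high; leave it alone. Origin: under its middle.
- stand: Grey rest that holds the flask, fixed to the ledge: base plate 200 x 120 mm, 12 mm thick. Origin: centre of its underside; the flask leans to its -x. The band that clamps the flask is lower than the neck and at most 51 mm from the flask's axis.

How it is judged:
By the outcome, as a careful person would: the job done as asked, in the order asked, and still so for the second after the job is handed in, with the robot touching nothing.
It also fails if it takes over 64 s, if anything falls off the work surface, if the arm or the gripper's body presses on something with over 40 N, if the wrist force passes 120 N, or if a joint passes its speed limit or range.

## Robot

A 6-joint arm with a two-finger parallel gripper is mounted at the origin on the work surface. World frame = base frame: x ahead of the robot, y to its left, z up, the work surface at z = 0. Lengths are in m, angles in rad, forces in N, time in s.
With the tool pointing down it reaches from about 0.35 to 0.775 m from the base axis. Payload 7.3 kg.
Tool frame: the origin (TCP) lies on the front face of the gripper's body, between the roots of the fingers; the fingertips stand 66 mm ahead of it and the grasp point (between the pads) lies 47 mm ahead of it; z points along the fingers, y is the direction in which the jaws open and shut (so a half turn about z gives the same grasp; the last joint's range is limited). The gripper opens to 92 mm and grips with 3 to 60 N. Pads are 19 mm wide; open, the fingers measure 130 mm over their backs; the gripper's body (75 mm by 190 mm) begins 47 mm behind the grasp point.
Start: joints at [1.008, 0.342, 1.524, -0, 1.275, -0.146], TCP at [0.213, 0.48, 0.292] pointing down, gripper open.
Joint ranges: [-2.53, 2.53], [-0.77, 2.02], [0.04, 2.7], [-1, 4.14], [0.28, 2.66], [-3.11, 3.11]. Speed limits (rad/s): [2.57, 2.57, 3.14, 3.14, 3.14, 3.14].

## Interface

Orientations are given as [roll, pitch, yaw] about the fixed x, y, z axes, in that order (R = Rz(yaw) Ry(pitch) Rx(roll)).
In Python, from cell import observe, read_camera, hand_in, search_frame, tip_of gives the robot as it stands. The module is installed in compiled form; this text tells all that it offers.
- The arm moves only by the tool apply_moves, never from a script. Its argument "motion" is a list of rows, each an object with "offset": the shift along the tool's x, y, z in mm, a list of three; "rotation": the turn, a rotation vector about the tool's x, y, z in rad, a list of three. In form: [{"offset": [x, y, z], "rotation": [rx, ry, rz]}, ...]. A call has 1 to 12 rows; each row shifts and turns the pose as measured when the row begins, along the tool's axes as they then stand; what a row does not reach is not made up. A row lasts 1/12 s, in which the tool goes at most 41.7 mm and 7.16 degrees, less where a joint would pass 70% of its speed; a pose out of reach is approached as far as the arm can. A call with a gripper value outside its range is refused whole. "grip" is the closure, from 0 (fully open) to 1 (shut), set as the call begins (left out, the last holds). The fingers move at their own pace and stop on an object; "grip_force" is the grip in N (left out, the last holds). Time passes only in rows, so rows that do not move let the fingers close. It gives the time, the measured TCP pose, the force and the opening at its end, in the units of the state.
- observe(): the state, without advancing time (a new reading comes with each control period).
- read_camera(name): name is "scene" or "side" or "wrist"; returns a dict with "img" (384x512x3 uint8, red, green, blue), "camera_matrix" (3x3 intrinsics, pixels), "D" ([k1, k2, p1, p2, k3] as OpenCV has them; the pictures are not rectified), "R" (3x3) and "t" (3): a world point X has camera coordinates R X + t; the wrist camera has in their place "tool_from_camera" (4x4, takes a point from camera to tool coordinates, whose origin is the TCP and whose axes are the flange's). Camera axes: x right, y down, z forward; pixel columns grow to the right and rows downward; lengths in m; the calibration is good to about 2 mm. A picture is of the moment at which its call begins: read the wrist's pose just before it. There is no depth.
- hand_in(): hands the job in, once; it reports no verdict.
Trained networks look in a picture, given as the dict that the camera call returned (one of the last four; its "shot" number tells which), for a name from the list of things; names that differ only in an ending like _2 or _b are one class to them, and where a whole thing is asked for, a point or a joint stands for the part that bears it (a point fixed in the world has none). Each returns a list of dicts, best first, with "score" (0 to 1); they miss things now and then, are a little off and sometimes report something else, mostly with a low value. They report only what shows in the picture. A call takes as long as a camera call.
- search_frame(query, picture): "location" ([x, y, z] in m, in world coordinates, good to about 4 mm: the middle of the surface that is visible of it).
- tip_of(query, picture): "location" ([x, y, z] in m, in world coordinates, good to about 4 mm: a listed point, or the origin of a listed thing).
The state is a dict: "time": time; "qpos": joint angles; "qvel": joint speeds; "joint_efforts": joint torques, N m; "tool_pos": TCP position; "tool_rot": TCP orientation; "contact_force": force on the tool from outside, world axes, zero at the start; "torque": the same for the moment, N m; "opening": finger opening in m.
Only numpy, scipy, OpenCV 4.12 (cv2) and the standard library are available. Lean on these libraries where they do the work, as an engineer would, in place of code of your own. Each camera call takes 0.05 s, during which the arm holds its last target.

## Working session

There is one attempt and no reset: what is moved stays moved. The work goes in short steps, Python scripts to look and compute and a tool call to move; the robot and the scene stay as the last step left them, time stands still between calls to the robot, and variables do not carry over. Pictures are saved under pics/ and viewed, and the job is handed in when it is done.

Besides the shell and the picture viewer there is one more tool, called after "Call:" as name(argument=value, ...) on one line, values as JSON. apply_moves: Moves the arm, as the interface text tells. Its arguments: {"type":"object","properties":{"motion":{"type":"array"},"grip":{"type":"number"},"grip_force":{"type":"number"}},"required":["motion"]}

```bash
mkdir -p pics; ls; cat > look.py <<'E'
import sys,cv2,numpy as np
from cell import observe, read_camera, search_frame, tip_of
E
python3 - <<'E'
from cell import *
import cv2,pickle
print(observe())
for n in ["scene","side"]:
    p=read_camera(n); cv2.imwrite(f"pics/{n}0.png",p["img"][:,:,::-1]); pickle.dump(p,open(f"{n}0.pkl","wb"))
    print(n,p["camera_matrix"].round(1).tolist(),p["D"],(-p["R"].T@p["t"]).round(3))
    for q in ["cup","coaster","mouth","track","shoulder","stopper","saucer","twin_cup","sugar_bowl","bombilla","stand"]:
        try: print(q,[(round(d["score"],2),[round(float(v),3) for v in d["location"]]) for d in tip_of(q,p)])
        except Exception as e: print(q,e)
print(observe()["time"])
E
```

```text
pics
{'time': 0.0, 'qpos': array([ 1.00800153e+00,  3.42671481e-01,  1.52498838e+00, -4.36773361e-05,
        1.27539803e+00, -1.46004323e-01]), 'qvel': array([-0.0009679 , -0.00111018,  0.00036823, -0.00099525, -0.00099582,
       -0.00104219]), 'joint_efforts': array([ 1.79928534e-04, -4.31236553e+01, -2.44225860e+01,  7.17364834e-02,
        5.58151701e-02, -1.13323679e-04]), 'tool_pos': array([0.21236389, 0.47980302, 0.29158148]), 'tool_rot': array([-3.14013693e+00, -1.71848932e-04,  2.72481481e+00]), 'contact_force': array([-0.65922983, -0.0496554 , -0.00882905]), 'torque': array([-0.01148148,  0.0387187 , -0.01743619]), 'opening': 0.09199160840249226}
scene [[416.6, 0.0, 253.2], [0.0, 416.6, 200.6], [0.0, 0.0, 1.0]] [-0.04346487  0.          0.          0.          0.        ] [ 0.967 -0.604  1.087]
cup [(0.91, [0.601, -0.022, 0.175]), (0.61, [0.468, -0.285, -0.002])]
coaster [(0.7, [0.475, -0.282, 0.002])]
mouth [(0.29, [0.627, -0.034, -0.002])]
track [(0.83, [0.587, -0.022, 0.207])]
shoulder [(0.69, [0.605, -0.028, 0.173]), (0.41, [0.596, -0.022, 0.176])]
stopper [(0.64, [0.4
[... 245 characters left out ...]
 -0.033, -0.003])]
side [[401.0, 0.0, 260.9], [0.0, 401.0, 196.0], [0.0, 0.0, 1.0]] [-0.02833297  0.          0.          0.          0.        ] [ 0.022 -0.727  0.843]
cup [(0.95, [0.6, -0.026, 0.174]), (0.22, [0.534, 0.324, 0.0])]
coaster [(0.81, [0.439, 0.27, 0.003])]
mouth [(0.25, [0.441, 0.269, 0.002])]
track [(0.94, [0.589, -0.019, 0.208])]
shoulder [(0.75, [0.6, -0.022, 0.177])]
stopper [(0.77, [0.475, -0.282, 0.01])]
saucer [(0.91, [0.468, -0.289, 0.002])]
twin_cup [(0.72, [0.531, 0.325, -0.001])]
sugar_bowl [(0.6, [0.59, -0.32, -0.001])]
bombilla [(0.72, [0.435, -0.013, -0.003]), (0.34, [0.44, 0.269, 0.003])]
stand [(0.66, [0.631, -0.033, 0.001]), (0.51, [0.597, -0.022, 0.179])]
1.2
```

View pictures.

View pics/scene0.png

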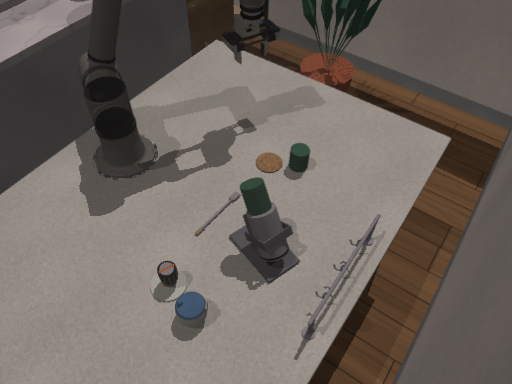

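View pics/side0.png

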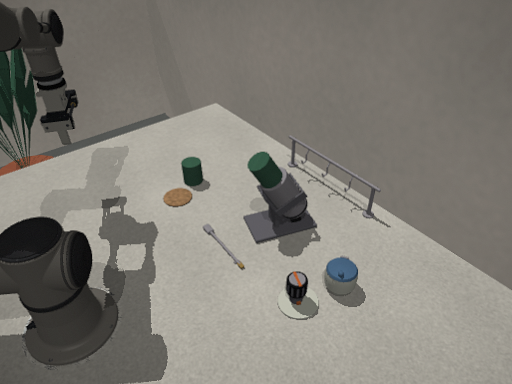

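```bash
cat > h.py <<'E'
import numpy as np,cv2,pickle
from scipy.optimize import minimize
from scipy.spatial.transform import Rotation as Rot
def proj(p,X):
    X=np.asarray(X,float).reshape(-1,3)
    if "R" in p: R,t=np.array(p["R"]),np.array(p["t"]).ravel()
    else: raise ValueError
    return cv2.projectPoints(X,cv2.Rodrigues(R)[0],t,p["camera_matrix"],np.array(p["D"]))[0].reshape(-1,2)
def wristpose(p,tcp,rpy):
    "give wrist picture R,t"
    T=np.eye(4);T[:3,:3]=Rot.from_euler('xyz',rpy).as_matrix();T[:3,3]=tcp
    W=np.linalg.inv(T@np.array(p["tool_from_camera"])); p["R"]=W[:3,:3];p["t"]=W[:3,3]; return p
def circ(c,a,r,n=72):
    a=np.asarray(a)/np.linalg.norm(a);u=np.cross(a,[0.3,0.9,0.1]);u/=np.linalg.norm(u);v=np.cross(a,u)
    th=np.linspace(0,2*np.pi,n,endpoint=False)[:,None]
    return np.asarray(c)+r*(np.cos(th)*u+np.sin(th)*v)
def hull(p,X,S=8):
    h=cv2.convexHull(((proj(p,X)+.5)*S).astype(np.float32))
    m=np.zeros((384*S//4,512*S//4),np.uint8) if 0 else None
    return h
def render(p,X,box,S=6):
    x0,y0,x1,y1=box
    q=(proj(p,X)-[x0-.5,y0-.5])*S
    h=cv2.convexHull(q.astype(np.float32))
    m=np.zeros(((y1-y0)*S,(x1-x0)*S),np.uint8)
    cv2.fillPoly(m,[np.round(h*16).astype(np.int32)],255,shift=4)
    return cv2.resize(m,(x1-x0,y1-y0),interpolation=cv2.INTER_AREA)/255.
E
python3 - <<'E'
from h import *
P=[pickle.load(open(f"{n}0.pkl","rb")) for n in("scene","side")]
print(P[0]["R"])
def axis(psi): return np.array([.5*np.cos(psi),.5*np.sin(psi),.75**.5])
M=[];B=[]
for p,c in zip(P,[(256,195),(268,170)]):
    box=(c[0]-45,c[1]-45,c[0]+45,c[1]+45)
    im=p["img"][box[1]:box[3],box[0]:box[2]].astype(float)
    m=(im[...,1]>im[...,0]*1.35)&(im[...,1]>im[...,2]*1.1)&(im[...,1]>25)
    n,l,s,_=cv2.connectedComponentsWithStats(m.astype(np.uint8))
    k=l[45-2:45+2,43:47].max(); k=1+np.argmax(s[1:,4]) 
    m=(l==k); print(s[k]); M.append(m);B.append(box)
    cv2.imwrite(f"pics/mask{len(M)}.png",cv2.resize(np.hstack([im[...,::-1],np.repeat(m[...,None]*255.,3,2)]),None,fx=4,fy=4,interpolation=0))
def cost(x,which=(0,1)):
    a=axis(x[3]);c=x[:3]
    X=np.vstack([circ(c,a,.034),circ(c+.080*a,a,.034)])
    return sum(np.abs(render(P[i],X,B[i])-M[i]).sum() for i in which)
x0=np.array([.601,-.023,.176,np.pi-.1])
for w in [(0,1),(0,),(1,)]:
  best=None
  for s in (0,.15,-.2):
    r=minimize(cost,x0+[0,0,0,s],args=(w,),method="Nelder-Mead",options=dict(initial_simplex=x0+[0,0,0,s]+np.vstack([np.zeros(4),np.diag([.005,.005,.005,.15])]),maxiter=250))
    if best is None or r.fun<best.fun: best=r
  print(w,best.x.round(4),best.fun)
E
```

```text
[[ 0.81758564  0.57558485  0.01599366]
 [ 0.46206272 -0.63925342 -0.61469757]
 [-0.34358661  0.50995798 -0.78860072]]
[ 29  28  23  12 170]
[ 25  27  34  36 776]
(0, 1) [ 0.6024 -0.0167  0.1732  3.1669] 802.5450980392156
(0,) [-0.0217  0.8115 -0.9689  6.2225] 72.12941176470588
(1,) [0.6319 0.0145 0.1391 2.8093] 31.59607843137255[ WARN:0@0.985] global loadsave.cpp:1063 imwrite_ Unsupported depth image for selected encoder is fallbacked to CV_8U.
```

View pics/mask1.png

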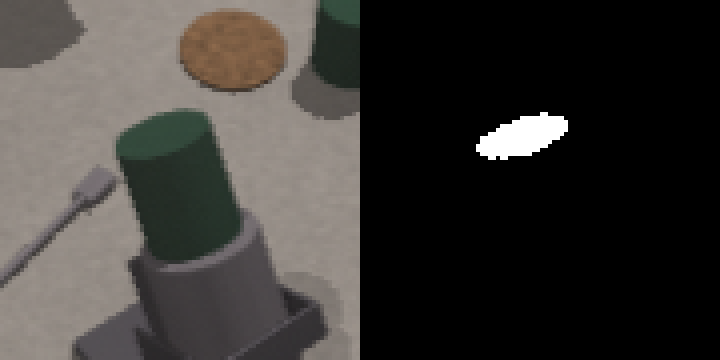

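View pics/mask2.png

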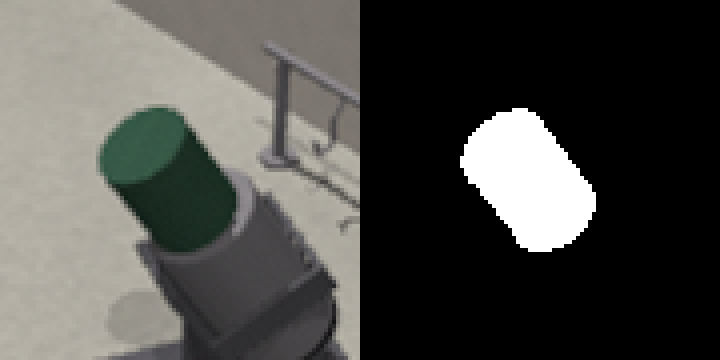

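```bash
cat > fit.py <<'E'
from h import *
P=[pickle.load(open(f"{n}0.pkl","rb")) for n in("scene","side")]
def axis(psi): return np.array([.5*np.cos(psi),.5*np.sin(psi),.75**.5])
def mask(p,c,f,r=45):
    box=(c[0]-r,c[1]-r,c[0]+r,c[1]+r)
    im=p["img"][box[1]:box[3],box[0]:box[2]].astype(float)
    m=f(im)
    n,l,s,_=cv2.connectedComponentsWithStats(m.astype(np.uint8))
    k=1+np.argmax(s[1:,4]); print(s[k]); return (l==k),box
green=lambda im:(im[...,1]>im[...,0]*1.25)&(im[...,1]>im[...,2]*1.05)
def solve(model,x0,steps,MB,Ps=P,which=(0,1)):
    def cost(x):
        X=model(x); return sum(np.abs(render(Ps[i],X,MB[i][1])-MB[i][0]).sum() for i in which)
    x0=np.array(x0,float)
    for _ in range(2):
        r=minimize(cost,x0,method="Nelder-Mead",options=dict(initial_simplex=x0+np.vstack([np.zeros(len(x0)),np.diag(steps)]),maxiter=300)); x0=r.x
    return r
E
python3 - <<'E'
from fit import *
MB=[mask(P[0],(256,195),green,32),mask(P[1],(268,170),green)]
def cup(x):
    a=axis(x[3]);c=x[:3]; return np.vstack([circ(c,a,.034),circ(c+.080*a,a,.034)])
for s in (0,.2,-.2):
    r=solve(cup,[.601,-.023,.176,np.pi-.1+s],[.004,.004,.004,.1],MB); print(r.x.round(4),r.fun)
# upright tests: twin & coaster
def upc(x): return np.vstack([circ([x[0],x[1],0],[0,0,1],.034),circ([x[0],x[1],.08],[0,0,1],.034)])
MB=[mask(P[0],(299,157),green,25),mask(P[1],(192,170),green,25)]
for w in [(0,1),(0,),(1,)]:
    r=solve(upc,[.53,.325],[.004,.004],MB,which=w); print("twin",r.x.round(4),r.fun)
cork=lambda im:(im[...,0]>im[...,2]*1.5)
MB=[mask(P[0],(270,162),cork,25),mask(P[1],(178,197),cork,25)]
def co(x): return np.vstack([circ([x[0],x[1],0],[0,0,1],.048),circ([x[0],x[1],.005],[0,0,1],.048)])
for w in [(0,1),(0,),(1,)]:
    r=solve(co,[.44,.27],[.004,.004],MB,which=w); print("coaster",r.x.round(4),r.fun)
E
```

```text
[ 16  15  31  37 562]
[ 25  27  34  36 786]
[ 0.6007 -0.0202  0.1744  3.1179] 412.35686274509806
[ 0.6017 -0.0177  0.1741  3.1973] 410.8666666666667
[ 0.6006 -0.023   0.1745  2.9079] 422.14509803921567
[ 17  12  18  22 224]
[ 15  12  21  29 483]
twin [0.5292 0.3234] 385.31372549019613
twin [0.5141 0.3513] 302.91764705882355
twin [0.531  0.3256] 70.26274509803922
[ 11  16  26  20 404]
[ 11  16  28  18 393]
coaster [0.4394 0.2732] 92.86666666666667
coaster [0.4392 0.2727] 42.984313725490196
coaster [0.4387 0.2736] 48.68627450980392
```

```bash
python3 - <<'E'
from fit import *
print(P[0]["img"][212,250:264].tolist(), P[0]["img"][160,296:303].tolist())
gr=lambda im:(im[...,1]>im[...,0]+6)
def cup(x):
    a=axis(x[3]);c=x[:3]; return np.vstack([circ(c,a,.034),circ(c+.080*a,a,.034)])
MB=[mask(P[0],(256,195),gr,32),mask(P[1],(268,170),gr)]
for w in [(0,1),(0,),(1,)]:
  for s in (0,.2,-.2):
    r=solve(cup,[.601,-.023,.176,np.pi-.1+s],[.004,.004,.004,.1],MB,which=w); print(w,r.x.round(4),r.fun)
E
```

```text
[[34, 43, 36], [35, 44, 37], [34, 43, 36], [35, 44, 37], [35, 45, 38], [35, 44, 37], [36, 45, 38], [35, 44, 37], [36, 44, 38], [35, 45, 38], [36, 46, 39], [35, 46, 38], [36, 47, 39], [36, 47, 39]] [[33, 40, 33], [33, 40, 33], [33, 40, 34], [33, 40, 33], [32, 39, 32], [32, 39, 33], [30, 38, 32]]
[ 16  14  31  38 831]
[ 24  27  35  36 821]
(0, 1) [ 0.6003 -0.0215  0.1756  3.0363] 134.04705882352943
(0, 1) [ 0.6008 -0.0209  0.176   3.0686] 139.73725490196077
(0, 1) [ 0.6001 -0.024   0.1759  2.8949] 126.76862745098039
(0,) [ 0.5991 -0.0255  0.1756  2.836 ] 70.54509803921569
(0,) [ 0.5992 -0.0274  0.1767  2.7889] 71.24705882352941
(0,) [ 0.5981 -0.0239  0.1729  2.8206] 65.72549019607843
(1,) [ 0.6008 -0.0203  0.1762  3.0972] 42.3921568627451
(1,) [ 0.6017 -0.0181  0.1755  3.1876] 39.56470588235294
(1,) [ 0.6155 -0.0052  0.1592  2.889 ] 28.43921568627451
```

```bash
python3 - <<'E'
from fit import *
a=P[0]["img"][165:285,215:315];b=P[1]["img"][140:260,225:325]
cv2.imwrite("pics/z0.png",cv2.resize(np.hstack([a,b]),None,fx=4,fy=4,interpolation=cv2.INTER_CUBIC)[:,:,::-1])
E
```

```text
(no output)
```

View pics/z0.png

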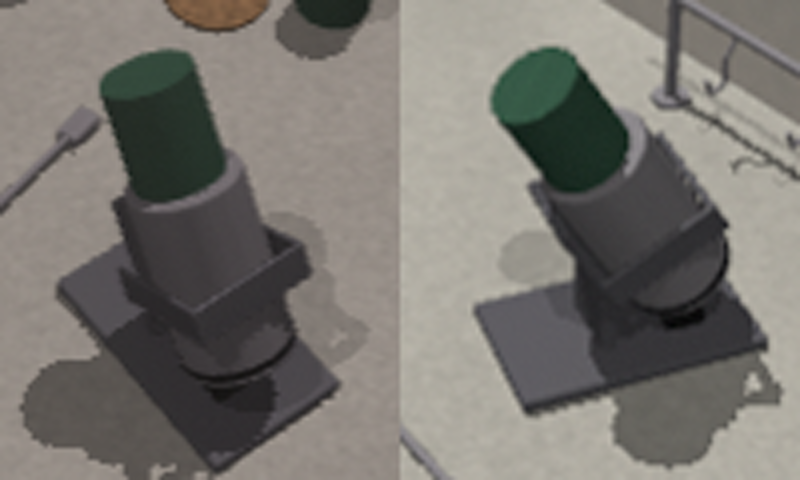

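```bash
cat >> h.py <<'E'
def ray(p,uv,z):
    n=cv2.undistortPoints(np.array(uv,float).reshape(-1,1,2),p["camera_matrix"],np.array(p["D"])).reshape(-1,2)
    d=np.c_[n,np.ones(len(n))]@p["R"]; o=-np.array(p["R"]).T@np.array(p["t"]).ravel()
    return o+d*((z-o[2])/d[:,2])[:,None]
E
python3 - <<'E'
from fit import *
S=[ray(P[0],[(229.2,235.6),(269.5,281.),(299.4,260.7)],.012),ray(P[1],[(243.6,217.3),(257,241.5),(316.4,225.3)],.012)]
for s in S:
    print(s.round(4)[:,:2].tolist(),'long',)
a,b,c=S[0];d=b-a;print(np.linalg.norm(d),np.arctan2(-d[1],-d[0]),np.linalg.norm(c-b),np.arctan2((c-b)[1],(c-b)[0]), (a+c)/2)
a,b,c=S[1];d=c-b;print(np.linalg.norm(d),np.arctan2(-d[1],-d[0]),np.linalg.norm(a-b),np.arctan2((a-b)[1],(a-b)[0]),(a+c)/2)
E
```

```text
[[0.5178, -0.0632], [0.704, -0.119], [0.739, -0.0127]] long
[[0.5455, 0.0415], [0.5141, -0.0676], [0.6966, -0.1251]] long
0.1943867423388198 2.850222982686212 0.11197697375614372 1.252517101191124 [ 0.6283804  -0.03794445  0.012     ]
0.19142654052037358 2.8363530949740987 0.11353342029512208 1.2900732823476309 [ 0.6210767  -0.04177475  0.012     ]
```

```bash
python3 - <<'E'
from fit import *
gr=lambda im:(im[...,1]>im[...,0]+6)
def cup(x):
    a=axis(2.845);c=x[:3]; return np.vstack([circ(c,a,.034),circ(c+.080*a,a,.034)])
MB=[mask(P[0],(256,195),gr,32),mask(P[1],(268,170),gr)]
r=solve(cup,[.600,-.023,.176],[.004,.004,.004],MB); print(r.x.round(4),r.fun, axis(2.845))
gr=lambda im:(im[...,1]>im[...,0]+4)
MB=[mask(P[0],(299,157),gr,25),mask(P[1],(192,170),gr,25)]
def upc(x): return np.vstack([circ([x[0],x[1],0],[0,0,1],.034),circ([x[0],x[1],.08],[0,0,1],.034)])
r=solve(upc,[.53,.325],[.004,.004],MB); print("twin",r.x.round(4),r.fun)
# stopper crop
a=P[0]["img"][240:340,130:230];b=P[1]["img"][245:345,265:365]
cv2.imwrite("pics/z1.png",cv2.resize(np.hstack([a,b]),None,fx=4,fy=4,interpolation=cv2.INTER_CUBIC)[:,:,::-1])
E
```

```text
[ 16  14  31  38 831]
[ 24  27  35  36 821]
[ 0.5993 -0.0251  0.1755] 126.42352941176469 [-0.47816894  0.14613167  0.8660254 ]
[ 15  11  21  29 489]
[ 14  11  22  30 518]
twin [0.5291 0.3233] 86.90980392156862
```

View pics/z1.png

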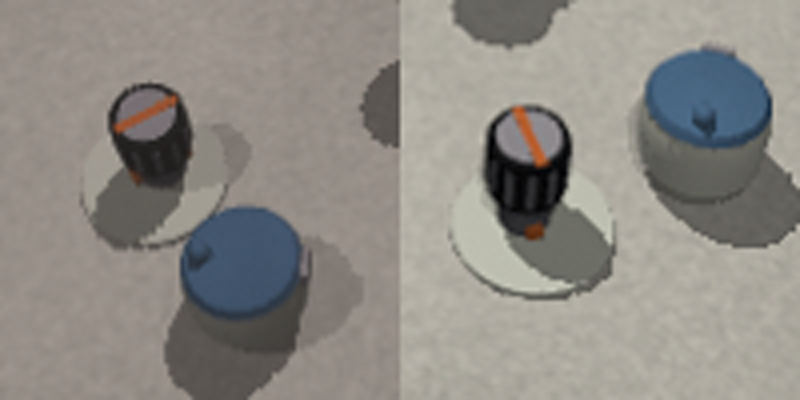

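```bash
cat >> h.py <<'E'
def frame(z,y):
    z=np.array(z,float);z/=np.linalg.norm(z);y=np.array(y,float);y-=z*(y@z);y/=np.linalg.norm(y)
    return np.c_[np.cross(y,z),y,z]
def cur():
    from cell import observe
    o=observe();return np.array(o["tool_pos"]),Rot.from_euler('xyz',o["tool_rot"]).as_matrix(),o
def plan(p,R,pt,Rt,n=None,vmax=40,wmax=7.0,prt=True):
    """rows from (p,R) to (pt,Rt): constant tool twist per row approx"""
    D=Rot.from_matrix(R.T@Rt).as_rotvec()
    if n is None: n=int(max(np.ceil(np.linalg.norm(np.array(pt)-p)*1000/vmax),np.ceil(np.degrees(np.linalg.norm(D))/wmax),1))
    out=[]
    for i in range(n):
        Ri=R@Rot.from_rotvec(D*i/n).as_matrix()
        o=Ri.T@((np.array(pt)-p)/n)*1000
        out.append('{"offset":[%.1f,%.1f,%.1f],"rotation":[%.3f,%.3f,%.3f]}'%(*o,*(D/n)))
    if prt: print(n);print(",\n".join(out).replace("-0.0,","0,").replace("-0.000","0"))
PSI=2.845
def axis(psi=PSI): return np.array([.5*np.cos(psi),.5*np.sin(psi),.75**.5])
E
python3 - <<'E'
from h import *
p,R,o=cur(); print(R.round(3))
Rt=frame(-axis(),[.292,.956,0])
plan(p,R,np.array([.45,.08,.38]),Rt,vmax=36)
E
```

```text
[[-0.914  0.405  0.   ]
 [ 0.405  0.914  0.   ]
 [ 0.     0.    -1.   ]]
14
{"offset":[-27.1,-19.3,-6.3],"rotation":[-0.002,-0.037,-0.008]},
{"offset":[-27.1,-19.5,-5.3],"rotation":[-0.002,-0.037,-0.008]},
{"offset":[-27.1,-19.7,-4.3],"rotation":[-0.002,-0.037,-0.008]},
{"offset":[-27.1,-19.9,-3.4],"rotation":[-0.002,-0.037,-0.008]},
{"offset":[-27.1,-20.1,-2.4],"rotation":[-0.002,-0.037,-0.008]},
{"offset":[-27.0,-20.4,-1.4],"rotation":[-0.002,-0.037,-0.008]},
{"offset":[-26.8,-20.6,-0.5],"rotation":[-0.002,-0.037,-0.008]},
{"offset":[-26.7,-20.8,0.5],"rotation":[-0.002,-0.037,-0.008]},
{"offset":[-26.4,-21.0,1.4],"rotation":[-0.002,-0.037,-0.008]},
{"offset":[-26.2,-21.3,2.4],"rotation":[-0.002,-0.037,-0.008]},
{"offset":[-25.9,-21.5,3.3],"rotation":[-0.002,-0.037,-0.008]},
{"offset":[-25.6,-21.7,4.2],"rotation":[-0.002,-0.037,-0.008]},
{"offset":[-25.2,-21.9,5.1],"rotation":[-0.002,-0.037,-0.008]},
{"offset":[-24.8,-22.2,6.0],"rotation":[-0.002,-0.037,-0.008]}
```

Call:
apply_moves(motion=[{"offset": [-27, -19, -8], "rotation": [0, -0.037, -0.008]}, {"offset": [-27, -19.5, -7], "rotation": [0, -0.037, -0.008]}, {"offset": [-27, -19.7, -6], "rotation": [0, -0.037, -0.008]}, {"offset": [-27, -20, -5], "rotation": [0, -0.037, -0.008]}, {"offset": [-27, -20, -4], "rotation": [0, -0.037, -0.008]}, {"offset": [-27, -20.4, -3], "rotation": [0, -0.037, -0.008]}, {"offset": [-27, -20.6, -1], "rotation": [0, -0.037, -0.008]}, {"offset": [-27, -20.8, 0], "rotation": [0, -0.037, -0.008]}, {"offset": [-26.5, -21, 1], "rotation": [0, -0.037, -0.008]}, {"offset": [-26, -21, 2], "rotation": [0, -0.037, -0.008]}, {"offset": [-26, -21.5, 3], "rotation": [0, -0.037, -0.008]}, {"offset": [-25.5, -22, 4], "rotation": [0, -0.037, -0.008]}], grip=0)

```text
time: 2.2
tool_pos: [0.4195, 0.1281, 0.3877]
tool_rot: [-3.112, 0.463, 2.844]
contact_force: [0.7, 1.2, -0.6]
opening: 0.0916
```

```bash
python3 - <<'E'
from h import *
p,R,o=cur(); print(p,o["qpos"].round(3),o["contact_force"])
Rt=frame(-axis(),[.292,.956,0])
plan(p,R,np.array([.5993,-.0251,.1755])+.175*axis(),Rt,vmax=36)
E
```

```text
[0.4195145  0.12806499 0.38773269] [ 0.276 -0.033  1.788 -0.318  1.028 -0.874] [ 0.6938713   1.24255013 -0.55154706]
5
{"offset":[-17.7,-18.1,23.0],"rotation":[-0.006,-0.012,0.000]},
{"offset":[-17.4,-18.2,23.1],"rotation":[-0.006,-0.012,0.000]},
{"offset":[-17.1,-18.4,23.2],"rotation":[-0.006,-0.012,0.000]},
{"offset":[-16.9,-18.5,23.3],"rotation":[-0.006,-0.012,0.000]},
{"offset":[-16.6,-18.6,23.3],"rotation":[-0.006,-0.012,0.000]}
```

Moved as planned, so the tracking is good.

Call:
apply_moves(motion=[{"offset": [-22, -22.5, 15], "rotation": [-0.007, -0.015, 0]}, {"offset": [-21.5, -22.5, 20], "rotation": [-0.007, -0.015, 0]}, {"offset": [-21, -23, 25], "rotation": [-0.007, -0.015, 0]}, {"offset": [-20.5, -23, 28], "rotation": [-0.007, -0.015, 0]}, {"offset": [0, 0, 28], "rotation": [0, 0, 0]}, {"offset": [0, 0, 0], "rotation": [0, 0, 0]}])

```text
time: 2.7
tool_pos: [0.5217, -0.0103, 0.3322]
tool_rot: [3.141, 0.543, 2.838]
contact_force: [-0.7, 0.7, -1.5]
opening: 0.092
```

```bash
python3 - <<'E'
from h import *
from cell import *
p,R,o=cur(); print(p,o["qpos"].round(3),o["contact_force"])
w=read_camera("wrist"); wristpose(w,o["tool_pos"],o["tool_rot"]); pickle.dump(w,open("w1.pkl","wb"))
print(w["camera_matrix"].round(1).tolist(),w["D"],np.array(w["tool_from_camera"]).round(4).tolist())
img=w["img"][:,:,::-1].copy()
c=np.array([.5993,-.0251,.1755])
for X in (circ(c,axis(),.034),circ(c+.08*axis(),axis(),.034)):
    cv2.polylines(img,[np.round(proj(w,X)).astype(np.int32)],True,(0,0,255),1)
cv2.imwrite("pics/w1.png",img)
Rt=frame(-axis(),[.292,.956,0])
plan(p,R,c+.088*axis(),Rt,vmax=20)
E
```

```text
[ 0.52170632 -0.01033616  0.33224827] [-0.122  0.103  1.829 -0.148  0.679 -1.299] [-0.71244575  0.69870158 -1.48053942]
[[271.4, 0.0, 255.1], [0.0, 271.4, 191.0], [0.0, 0.0, 1.0]] [-0.05523232  0.          0.          0.          0.        ] [[0.0005, -0.9592, -0.2826, 0.0759], [1.0, 0.0005, -0.0, 0.0004], [0.0002, -0.2826, 0.9592, -0.0918], [0.0, 0.0, 0.0, 1.0]]
5
{"offset":[2.4,1.7,17.4],"rotation":[-0.001,0.004,-0.001]},
{"offset":[2.3,1.7,17.4],"rotation":[-0.001,0.004,-0.001]},
{"offset":[2.3,1.7,17.4],"rotation":[-0.001,0.004,-0.001]},
{"offset":[2.2,1.7,17.4],"rotation":[-0.001,0.004,-0.001]},
{"offset":[2.1,1.7,17.4],"rotation":[-0.001,0.004,-0.001]}
```

View pics/w1.png

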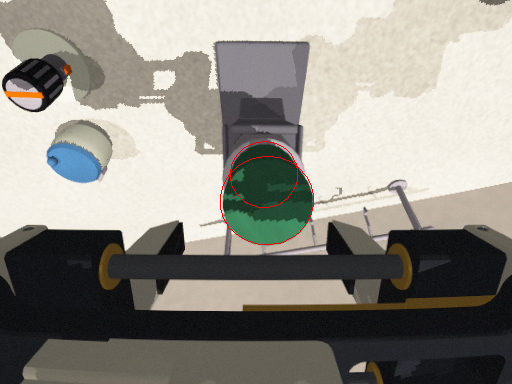

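Call:
apply_moves(motion=[{"offset": [6, 4, 0], "rotation": [0, 0.01, 0]}, {"offset": [5, 4, 8], "rotation": [0, 0.008, 0]}, {"offset": [0, 0.5, 20], "rotation": [0, 0, 0]}, {"offset": [0, 0, 20], "rotation": [0, 0, 0]}, {"offset": [0, 0, 20], "rotation": [0, 0, 0]}, {"offset": [0, 0, 10], "rotation": [0, 0, 0]}, {"offset": [0, 0, 5], "rotation": [0, 0, 0]}])

```text
time: 3.33
tool_pos: [0.5553, -0.0017, 0.2623]
tool_rot: [3.136, 0.537, 2.848]
contact_force: [0.8, -0.7, 0.4]
opening: 0.092
```

```bash
python3 - <<'E'
from h import *
from cell import *
p,R,o=cur(); print(p,o["qpos"].round(3),o["contact_force"])
c=np.array([.5993,-.0251,.1755])
w=read_camera("wrist"); cv2.imwrite("pics/w2.png",w["img"][:,:,::-1])
Rt=frame(-axis(),[.292,.956,0])
plan(p,R,c+.088*axis(),Rt,vmax=20)
E
```

```text
[ 0.55530126 -0.00171168  0.2622644 ] [-0.098  0.247  1.862 -0.194  0.511 -1.232] [ 0.83491785 -0.65167558  0.42368999]
1
{"offset":[1.2,-9.6,11.5],"rotation":[0.007,0.013,0.002]}
```

View pics/w2.png

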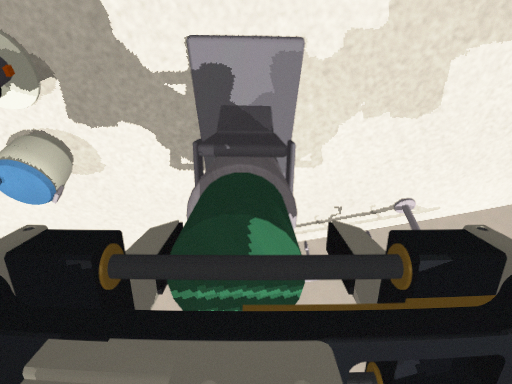

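Call:
apply_moves(motion=[{"offset": [1, -5, 0], "rotation": [0.004, 0.006, 0]}, {"offset": [0, -4.5, 0], "rotation": [0.003, 0.006, 0]}, {"offset": [0, 0, 0], "rotation": [0, 0, 0]}])

```text
time: 3.63
tool_pos: [0.551, -0.0095, 0.263]
tool_rot: [-3.139, 0.524, 2.851]
contact_force: [-0.2, 0.2, -0.9]
opening: 0.0916
```

```bash
python3 - <<'E'
from h import *
from cell import *
p,R,o=cur(); print(p,o["qpos"].round(3),o["contact_force"])
c=np.array([.5993,-.0251,.1755])
w=read_camera("wrist"); cv2.imwrite("pics/w3.png",w["img"][:,:,::-1])
Rt=frame(-axis(),[.292,.956,0])
plan(p,R,c+.088*axis(),Rt,vmax=20)
E
```

```text
[ 0.55101132 -0.00951125  0.26295264] [-0.115  0.241  1.863 -0.18   0.528 -1.262] [-0.15310566  0.2172109  -0.93041872]
1
{"offset":[-0.2,-0.8,13.1],"rotation":[0.000,0.001,0.005]}
```

View pics/w3.png

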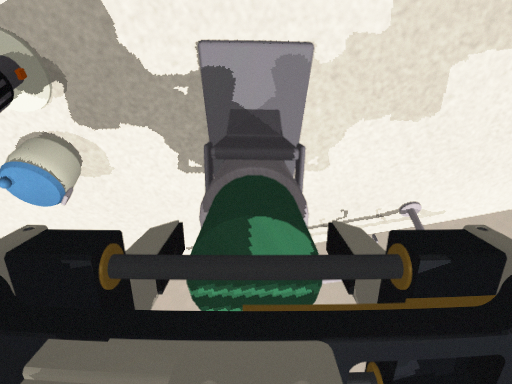

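Call:
apply_moves(motion=[{"offset": [0, -0.5, 7], "rotation": [0, 0, 0]}, {"offset": [0, 0, 6], "rotation": [0, 0, 0]}, {"offset": [0, 0, 0], "rotation": [0, 0, 0]}])

```text
time: 3.93
tool_pos: [0.5579, -0.0124, 0.2531]
tool_rot: [-3.141, 0.529, 2.849]
contact_force: [-0.6, 0.7, 0.4]
opening: 0.0918
```

Call:
apply_moves(motion=[{"offset": [0, 0, 0], "rotation": [0, 0, 0]}, {"offset": [0, 0, 0], "rotation": [0, 0, 0]}, {"offset": [0, 0, 0], "rotation": [0, 0, 0]}, {"offset": [0, 0, 0], "rotation": [0, 0, 0]}, {"offset": [0, 0, 0], "rotation": [0, 0, 0]}], grip=1, grip_force=20)

```text
time: 4.35
tool_pos: [0.5579, -0.0126, 0.2524]
tool_rot: [-3.14, 0.528, 2.848]
contact_force: [-0.1, -0.5, 0.1]
opening: 0.0685
```

```bash
python3 - <<'E'
from h import *
p,R,o=cur(); print(p,o["qpos"].round(3),o["contact_force"],o["opening"])
c=np.array([.5993,-.0251,.1755])
Rt=frame(-axis(),[.292,.956,0])
plan(p,R,c+.088*axis(),Rt,vmax=20)
plan(p,R,p+.1*axis(),Rt,vmax=25)
E
```

```text
[ 0.55790945 -0.01256646  0.25243809] [-0.12   0.266  1.864 -0.185  0.498 -1.257] [-0.12225897 -0.50446188  0.07209052] 0.06851103840277337
1
{"offset":[1.0,0.1,0.2],"rotation":[0.001,0.004,0.003]}
5
{"offset":[-0.1,0.0,-20.0],"rotation":[0.000,0.001,0.001]},
{"offset":[-0.1,0.0,-20.0],"rotation":[0.000,0.001,0.001]},
{"offset":[-0.1,0.0,-20.0],"rotation":[0.000,0.001,0.001]},
{"offset":[0,0.0,-20.0],"rotation":[0.000,0.001,0.001]},
{"offset":[0,0.0,-20.0],"rotation":[0.000,0.001,0.001]}
```

Call:
apply_moves(motion=[{"offset": [0, 0, 0], "rotation": [0, 0, 0]}, {"offset": [0, 0, -6], "rotation": [0, 0, 0]}, {"offset": [0, 0, -12], "rotation": [0, 0, 0]}, {"offset": [0, 0, -20], "rotation": [0, 0, 0]}, {"offset": [0, 0, -20], "rotation": [0, 0, 0]}, {"offset": [0, 0, -20], "rotation": [0, 0, 0]}, {"offset": [0, 0, -15], "rotation": [0, 0, 0]}])

```text
time: 4.93
tool_pos: [0.5103, 0.0016, 0.3364]
tool_rot: [-3.14, 0.525, 2.848]
contact_force: [0.2, 0.3, -1.0]
opening: 0.0681
```

```bash
python3 - <<'E'
from h import *
from cell import *
p,R,o=cur(); print(p,o["qpos"].round(3),o["contact_force"],o["opening"])
for n in ["scene","side"]:
    im=read_camera(n); pickle.dump(im,open(n+"1.pkl","wb")); 
    for q in ("cup","mouth","track","shoulder"): print(n,q,[(round(d["score"],2),np.round(d["location"],4).tolist()) for d in tip_of(q,im)])
A,B=[pickle.load(open(n+"1.pkl","rb"))["img"] for n in("scene","side")]
cv2.imwrite("pics/l1.png",cv2.resize(np.hstack([A[140:260,200:300],B[110:230,220:320]]),None,fx=4,fy=4,interpolation=cv2.INTER_CUBIC)[:,:,::-1])
# target: above coaster, tool down, y at 119deg
t=np.array([.439,.273]); tw=np.array([.529,.3235]); d=(tw-t);d/=np.linalg.norm(d)
Rt=frame([0,0,-1],[-d[1],d[0],0])
plan(p,R,np.array([*t,.20]),Rt,vmax=36)
E
```

```text
[0.51027258 0.00160059 0.33637494] [-0.098  0.083  1.833 -0.151  0.714 -1.287] [ 0.16828754  0.31458825 -0.97882966] 0.06814194454092513
scene cup [(0.57, [0.5501, -0.0086, 0.2605])]
scene mouth [(0.66, [0.5793, -0.0198, 0.2258])]
scene track [(0.77, [0.5873, -0.0209, 0.2044]), (0.7, [0.5911, -0.319, -0.0005])]
scene shoulder [(0.78, [0.6047, -0.0282, 0.178])]
side cup [(0.8, [0.5527, -0.0124, 0.2573])]
side mouth [(0.75, [0.5775, -0.0175, 0.2242])]
side track [(0.88, [0.5874, -0.018, 0.2054])]
side shoulder [(0.64, [0.6013, -0.0225, 0.1751])]
9
{"offset":[21.7,26.6,4.9],"rotation":[-0.024,0.055,-0.087]},
{"offset":[19.0,28.2,6.7],"rotation":[-0.024,0.055,-0.087]},
{"offset":[16.0,29.6,8.3],"rotation":[-0.024,0.055,-0.087]},
{"offset":[12.9,30.6,9.8],"rotation":[-0.024,0.055,-0.087]},
{"offset":[9.6,31.4,11.2],"rotation":[-0.024,0.055,-0.087]},
{"offset":[6.2,31.8,12.4],"rotation":[-0.024,0.055,-0.087]},
{"offset":[2.7,31.9,13.4],"rotation":[-0.024,0.055,-0.087]},
{"offset":[-0.8,31.6,14.2],"rotation":[-0.024,0.055,-0.087]},
{"offset":[-4.3,31.1,14.8],"rotation":[-0.024,0.055,-0.087]}
```

View pics/l1.png

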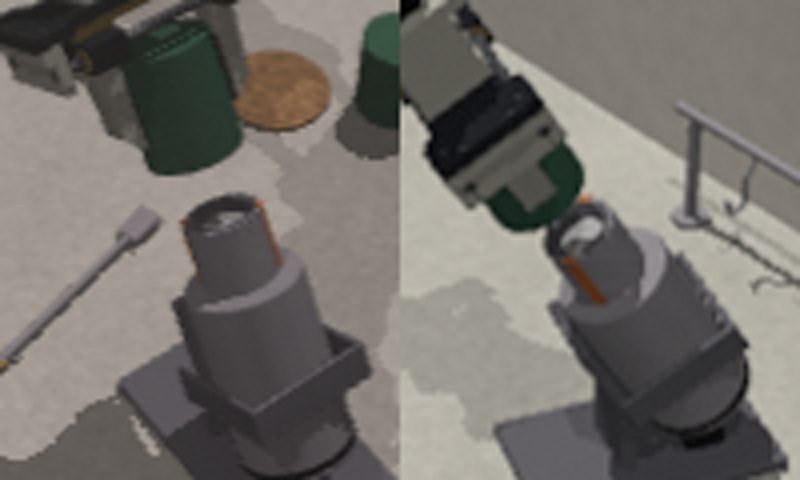

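Call:
apply_moves(motion=[{"offset": [10, 13, -5], "rotation": [-0.012, 0.027, -0.04]}, {"offset": [21, 27, 0], "rotation": [-0.024, 0.055, -0.087]}, {"offset": [19, 28, 3], "rotation": [-0.024, 0.055, -0.087]}, {"offset": [16, 29.5, 8], "rotation": [-0.024, 0.055, -0.087]}, {"offset": [13, 30.5, 10], "rotation": [-0.024, 0.055, -0.087]}, {"offset": [9.5, 31.5, 11], "rotation": [-0.024, 0.055, -0.087]}, {"offset": [6, 32, 12.5], "rotation": [-0.024, 0.055, -0.087]}, {"offset": [2.5, 32, 13.5], "rotation": [-0.024, 0.055, -0.087]}, {"offset": [-1, 31.5, 14], "rotation": [-0.024, 0.055, -0.087]}, {"offset": [-2, 15, 8], "rotation": [-0.012, 0.027, -0.044]}, {"offset": [0, 0, 0], "rotation": [0, 0, 0]}])

```text
time: 6.35
tool_pos: [0.4144, 0.2799, 0.2049]
tool_rot: [3.127, -0.024, -2.602]
contact_force: [-0.9, 0.2, -0.7]
opening: 0.0683
```

```bash
cat > pl.py <<'E'
from h import *
p,R,o=cur(); print(p,o["qpos"].round(3),o["contact_force"],o["opening"])
t=np.array([.439,.273]); tw=np.array([.529,.3235]); d=(tw-t);d/=np.linalg.norm(d)
Rt=frame([0,0,-1],[-d[1],d[0],0])
import sys
plan(p,R,np.array([*t,float(sys.argv[1])]),Rt,vmax=float(sys.argv[2]))
E
python3 pl.py 0.13 20
python3 - <<'E'
from h import *
from cell import *
im=[read_camera(n) for n in("scene","side")]
for n,i in zip("ab",im): pickle.dump(i,open(f"c{n}.pkl","wb"))
cv2.imwrite("pics/l2.png",cv2.resize(np.hstack([im[0]["img"][90:210,220:320],im[1]["img"][110:230,130:230]]),None,fx=4,fy=4,interpolation=cv2.INTER_CUBIC)[:,:,::-1])
E
```

```text
[0.41441807 0.27987451 0.20491292] [ 0.434  0.398  1.703  0.014  1.066 -1.683] [-0.89543407  0.21178895 -0.70539702] 0.06834732992206069
4
{"offset":[-4.8,-4.9,18.5],"rotation":[0.004,-0.006,0.007]},
{"offset":[-4.8,-4.8,18.6],"rotation":[0.004,-0.006,0.007]},
{"offset":[-4.7,-4.7,18.6],"rotation":[0.004,-0.006,0.007]},
{"offset":[-4.6,-4.6,18.7],"rotation":[0.004,-0.006,0.007]}
```

View pics/l2.png

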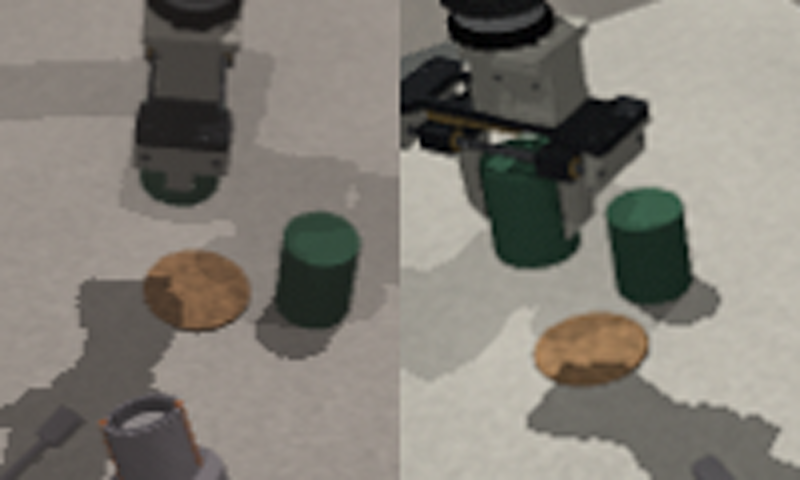

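Call:
apply_moves(motion=[{"offset": [-9, -9.5, 5], "rotation": [0.008, -0.012, 0.014]}, {"offset": [-9, -9, 20], "rotation": [0.008, -0.012, 0.014]}, {"offset": [-1, -1, 25], "rotation": [0, 0, 0]}, {"offset": [0, 0, 20], "rotation": [0, 0, 0]}, {"offset": [0, 0, 0], "rotation": [0, 0, 0]}])

```text
time: 6.87
tool_pos: [0.4504, 0.2651, 0.1376]
tool_rot: [-3.131, 0.022, -2.648]
contact_force: [-0.2, -0.3, -1.1]
opening: 0.0686
```

```bash
python3 pl.py 0.105 10
python3 - <<'E'
from h import *
from cell import *
im=[read_camera(n) for n in("scene","side")]
for n,i in zip("ab",im): pickle.dump(i,open(f"c{n}.pkl","wb"))
p,R,o=cur()
v=[]
for i,(x0,y0) in zip(im,[(220,90),(130,110)]):
    g=i["img"][:,:,::-1].copy(); g=cv2.resize(g[y0:y0+120,x0:x0+100],None,fx=4,fy=4,interpolation=cv2.INTER_CUBIC)
    def dr(X,c): cv2.polylines(g,[np.round((proj(i,X)-[x0-.5,y0-.5])*4).astype(np.int32)],True,c,1)
    z=-R[:,2]; m=p+R[:,2]*.088
    dr(circ(m,z,.034),(0,0,255)); dr(circ([.439,.273,.005],[0,0,1],.048),(255,0,0)); dr(circ(m+.08*z,z,.034),(0,0,255))
    v.append(g)
cv2.imwrite("pics/l3.png",np.hstack(v))
E
```

```text
[0.45039033 0.26513719 0.13757251] [ 0.389  0.508  1.745 -0.011  0.867 -1.668] [-0.15507804 -0.3494205  -1.13844266] 0.06857268058088553
4
{"offset":[1.8,3.2,8.1],"rotation":[-0.003,0.005,-0.005]},
{"offset":[1.7,3.2,8.1],"rotation":[-0.003,0.005,-0.005]},
{"offset":[1.6,3.1,8.1],"rotation":[-0.003,0.005,-0.005]},
{"offset":[1.6,3.1,8.1],"rotation":[-0.003,0.005,-0.005]}
```

View pics/l3.png

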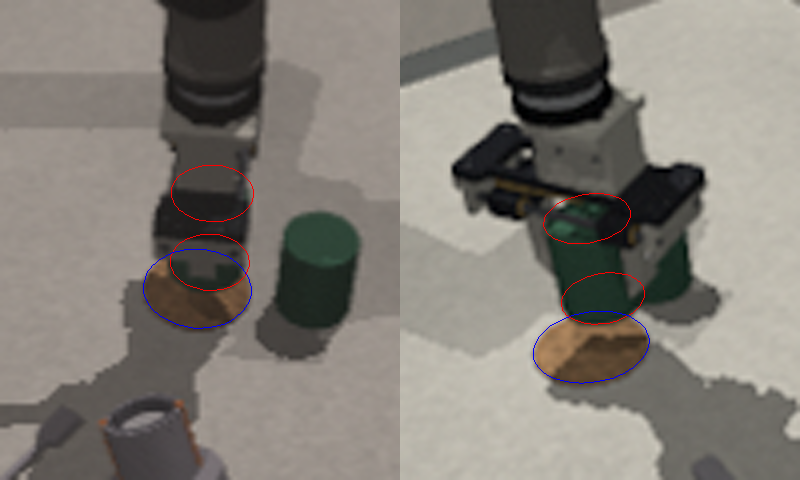

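```bash
python3 pl.py 0.105 10; python3 -c "
from cell import *
o=observe();print(o['qvel'],o['tool_pos'],o['tool_rot'])"
```

```text
[0.45131719 0.26608313 0.14050963] [ 0.39   0.504  1.741 -0.01   0.871 -1.668] [-0.11430894 -0.58546257  0.05609549] 0.06840933702772693
4
{"offset":[2.1,3.1,8.8],"rotation":[-0.003,0.006,-0.004]},
{"offset":[2.0,3.1,8.8],"rotation":[-0.003,0.006,-0.004]},
{"offset":[2.0,3.0,8.8],"rotation":[-0.003,0.006,-0.004]},
{"offset":[1.9,3.0,8.9],"rotation":[-0.003,0.006,-0.004]}
[ 0.01740679 -0.02817908 -0.02171913  0.00710063  0.01406604 -0.00328345] [0.45131719 0.26608313 0.14050963] [-3.13091094  0.02538153 -2.64728516]
```

Call:
apply_moves(motion=[{"offset": [4, 6, 0], "rotation": [-0.005, 0.01, -0.006]}, {"offset": [2, 3.5, 0], "rotation": [-0.004, 0.008, -0.004]}, {"offset": [0, 0, 0], "rotation": [0, 0, 0]}, {"offset": [0, 0, 0], "rotation": [0, 0, 0]}])

```text
time: 7.3
tool_pos: [0.4433, 0.2717, 0.1454]
tool_rot: [-3.139, 0.015, -2.639]
contact_force: [-0.2, -0.4, -0.7]
opening: 0.0684
```

```bash
python3 pl.py 0.105 10
```

```text
[0.44328248 0.27170688 0.14536059] [ 4.03e-01  4.95e-01  1.74e+00 -1.00e-03  8.92e-01 -1.67e+00] [-0.19584106 -0.44236345 -0.68895862] 0.06837898621898761
5
{"offset":[0.7,0.7,8.1],"rotation":[0,0.003,-0.002]},
{"offset":[0.7,0.7,8.1],"rotation":[0,0.003,-0.002]},
{"offset":[0.7,0.7,8.1],"rotation":[0,0.003,-0.002]},
{"offset":[0.7,0.6,8.1],"rotation":[0,0.003,-0.002]},
{"offset":[0.6,0.6,8.1],"rotation":[0,0.003,-0.002]}
```

Call:
apply_moves(motion=[{"offset": [2, 2, 8], "rotation": [0, 0.009, -0.005]}, {"offset": [1, 1, 10], "rotation": [0, 0.006, 0]}, {"offset": [0, 0, 10], "rotation": [0, 0, 0]}, {"offset": [0, 0, 8], "rotation": [0, 0, 0]}, {"offset": [0, 0, 0], "rotation": [0, 0, 0]}, {"offset": [0, 0, 0], "rotation": [0, 0, 0]}])

```text
time: 7.8
tool_pos: [0.4388, 0.2737, 0.1062]
tool_rot: [-3.139, -0.0, -2.632]
contact_force: [1.0, 0.2, -0.6]
opening: 0.0687
```

```bash
python3 pl.py 0.093 10
python3 - <<'E'
from h import *
from cell import *
im=[read_camera(n) for n in("scene","side")]
p,R,o=cur()
v=[]
for i,(x0,y0) in zip(im,[(220,90),(130,110)]):
    g=i["img"][:,:,::-1].copy(); g=cv2.resize(g[y0:y0+120,x0:x0+100],None,fx=4,fy=4,interpolation=cv2.INTER_CUBIC)
    def dr(X,c): cv2.polylines(g,[np.round((proj(i,X)-[x0-.5,y0-.5])*4).astype(np.int32)],True,c,1)
    z=-R[:,2]; m=p+R[:,2]*.088
    dr(circ(m,z,.034),(0,0,255)); dr(circ([.439,.273,.005],[0,0,1],.048),(255,0,0)); dr(circ(m+.08*z,z,.034),(0,0,255))
    v.append(g)
cv2.imwrite("pics/l4.png",np.hstack(v))
E
```

```text
[0.43883643 0.27372283 0.10623252] [ 0.411  0.556  1.77  -0.004  0.816 -1.667] [ 0.99682803  0.21291784 -0.6331522 ] 0.06865073173141083
2
{"offset":[0.1,-0.3,6.6],"rotation":[-0.001,0,-0.001]},
{"offset":[0.1,-0.3,6.6],"rotation":[-0.001,0,-0.001]}
```

View pics/l4.png

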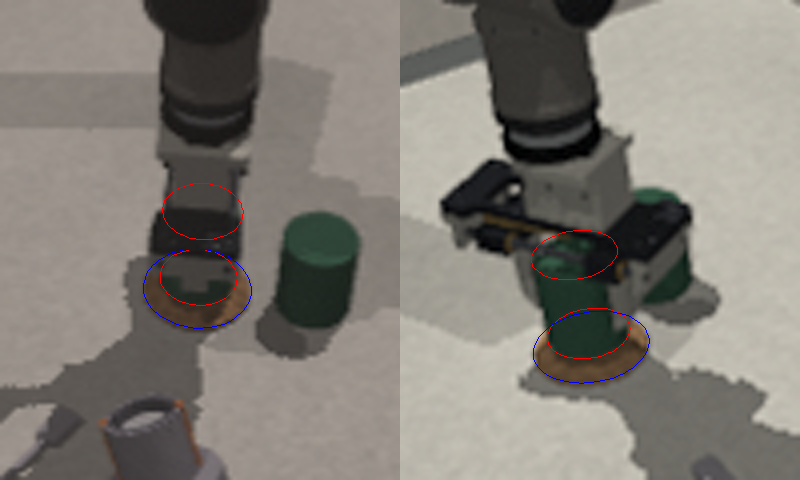

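Call:
apply_moves(motion=[{"offset": [0, 0, 5], "rotation": [0, 0, 0]}, {"offset": [0, 0, 4], "rotation": [0, 0, 0]}, {"offset": [0, 0, 1.5], "rotation": [0, 0, 0]}, {"offset": [0, 0, 0], "rotation": [0, 0, 0]}])

```text
time: 8.23
tool_pos: [0.4397, 0.2738, 0.0959]
tool_rot: [-3.139, 0.002, -2.633]
contact_force: [0.2, -0.3, -0.7]
opening: 0.0684
```

```bash
python3 pl.py 0.093 10
```

```text
[0.43965725 0.27384182 0.09593537] [ 0.41   0.573  1.777 -0.004  0.789 -1.667] [ 0.16575841 -0.31005841 -0.70394217] 0.06835056540171376
1
{"offset":[1.0,-0.4,2.9],"rotation":[-0.003,0.002,-0.002]}
```

Call:
apply_moves(motion=[{"offset": [0.5, -0.5, 1.5], "rotation": [-0.002, 0.001, 0]}, {"offset": [0, 0, 1], "rotation": [0, 0, 0]}, {"offset": [0, 0, 0], "rotation": [0, 0, 0]}])

```text
time: 8.48
tool_pos: [0.4396, 0.2731, 0.0934]
tool_rot: [-3.141, 0.002, -2.633]
contact_force: [0.0, -0.3, -0.5]
opening: 0.0681
```

```bash
python3 pl.py 0.093 10
```

```text
[0.43960529 0.27310949 0.09336511] [ 4.080e-01  5.770e-01  1.780e+00 -1.000e-03  7.840e-01 -1.671e+00] [ 0.01508737 -0.30701201 -0.52138422] 0.0681358313119595
1
{"offset":[0.6,0.2,0.4],"rotation":[-0.001,0.002,-0.002]}
```

Call:
apply_moves(motion=[{"offset": [0, 0, 1], "rotation": [0, 0, 0]}, {"offset": [0, 0, 1], "rotation": [0, 0, 0]}, {"offset": [0, 0, 0.5], "rotation": [0, 0, 0]}])

```text
time: 8.73
tool_pos: [0.4398, 0.2731, 0.0931]
tool_rot: [-3.141, 0.003, -2.633]
contact_force: [0.4, -0.2, -0.1]
opening: 0.0683
```

```bash
python3 pl.py 0.093 10
```

```text
[0.43983314 0.27306756 0.09305152] [ 4.080e-01  5.770e-01  1.780e+00 -1.000e-03  7.810e-01 -1.671e+00] [ 0.37796021 -0.19353577 -0.12077401] 0.06831683249812508
1
{"offset":[0.8,0.3,0.0],"rotation":[-0.001,0.003,-0.002]}
```

Call:
apply_moves(motion=[{"offset": [0, 0, 2], "rotation": [0, 0, 0]}, {"offset": [0, 0, 2], "rotation": [0, 0, 0]}])

```text
time: 8.9
tool_pos: [0.4401, 0.273, 0.0924]
tool_rot: [-3.14, 0.005, -2.633]
contact_force: [-9.7, -4.0, 27.0]
opening: 0.0685
```

```bash
python3 pl.py 0.093 10
```

```text
[0.44007526 0.27297953 0.09237215] [ 4.080e-01  5.780e-01  1.782e+00 -1.000e-03  7.780e-01 -1.671e+00] [-9.70055849 -4.00715671 27.03781597] 0.06854528644739874
1
{"offset":[0.9,0.5,-0.6],"rotation":[-0.002,0.005,-0.002]}
```

Call:
apply_moves(motion=[{"offset": [0, 0, -0.5], "rotation": [0, 0, 0]}, {"offset": [0, 0, 0], "rotation": [0, 0, 0]}])

```text
time: 9.07
tool_pos: [0.4404, 0.2731, 0.0943]
tool_rot: [-3.14, 0.007, -2.633]
contact_force: [-1.0, -0.1, -1.3]
opening: 0.0685
```

Call:
apply_moves(motion=[{"offset": [0, 0, 0], "rotation": [0, 0, 0]}, {"offset": [0, 0, 0], "rotation": [0, 0, 0]}, {"offset": [0, 0, 0], "rotation": [0, 0, 0]}, {"offset": [0, 0, 0], "rotation": [0, 0, 0]}], grip=0)

```text
time: 9.4
tool_pos: [0.4407, 0.2732, 0.0939]
tool_rot: [-3.14, 0.007, -2.633]
contact_force: [0.5, 0.4, 0.2]
opening: 0.0892
```

```bash
python3 pl.py 0.093 10
```

```text
[0.44069564 0.27322654 0.09394994] [ 0.408  0.575  1.781 -0.002  0.778 -1.671] [0.47761938 0.41126213 0.20714026] 0.08924214681669974
1
{"offset":[1.6,0.6,0.9],"rotation":[-0.002,0.007,-0.002]}
```

Call:
apply_moves(motion=[{"offset": [0, 0, -8], "rotation": [0, 0, 0]}, {"offset": [0, 0, -15], "rotation": [0, 0, 0]}, {"offset": [0, 0, -25], "rotation": [0, 0, 0]}, {"offset": [0, 0, -30], "rotation": [0, 0, 0]}, {"offset": [0, 0, -35], "rotation": [0, 0, 0]}, {"offset": [0, 0, -35], "rotation": [0, 0, 0]}, {"offset": [0, 0, -35], "rotation": [0, 0, 0]}])

```text
time: 9.98
tool_pos: [0.436, 0.2713, 0.278]
tool_rot: [3.141, -0.013, -2.633]
contact_force: [0.3, 0.8, -1.1]
opening: 0.0921
```

```bash
python3 - <<'E'
from h import *
from fit import *
from cell import *
p,R,o=cur(); print(p,o["qpos"].round(3),o["contact_force"],o["opening"])
Q=[read_camera(n) for n in("scene","side")]
for n,i in zip(("scene","side"),Q): pickle.dump(i,open(f"{n}2.pkl","wb"))
cv2.imwrite("pics/l5.png",cv2.resize(np.hstack([Q[0]["img"][90:210,220:320],Q[1]["img"][110:230,130:230]]),None,fx=4,fy=4,interpolation=cv2.INTER_CUBIC)[:,:,::-1])
a=Q[0]["img"][180:240,230:290];b=Q[1]["img"][150:210,245:305]
cv2.imwrite("pics/z2.png",cv2.resize(np.hstack([a,b]),None,fx=6,fy=6,interpolation=cv2.INTER_CUBIC)[:,:,::-1])
for i in Q:
  print([(d["score"],np.round(d["location"],4)) for d in tip_of("cup",i)])
  print([(d["score"],np.round(d["location"],4)) for d in tip_of("mouth",i)])
  print([(d["score"],np.round(d["location"],4)) for d in tip_of("stopper",i)])
# stopper: bar ends at z=.006+.076
pr=ray(P[0],[(158.6,271.6),(174.1,264.4)],.082); ps=ray(P[1],[(294.7,271.5),(300.7,285.7)],.082)
for q in (pr,ps):
    d=q[1]-q[0]; print("bar",q.mean(0).round(4),np.linalg.norm(d).round(4),np.arctan2(d[1],d[0]))
sau=lambda im:(im.min(-1)>175)
E
```

```text
[0.43602189 0.27130924 0.278043  ] [ 4.080e-01  3.390e-01  1.570e+00 -1.000e-03  1.246e+00 -1.671e+00] [ 0.32817271  0.82219258 -1.08159615] 0.09212377073374173
[(0.62, array([0.4415, 0.278 , 0.0021]))]
[(0.86, array([ 0.581, -0.022,  0.224]))]
[(0.94, array([ 0.4738, -0.2805,  0.0008]))]
[(0.67, array([0.4402, 0.2749, 0.0033]))]
[(0.3, array([ 0.5863, -0.019 ,  0.2092]))]
[(0.9, array([ 0.4742, -0.2812,  0.0076])), (0.25, array([ 0.5979, -0.0224,  0.178 ]))]
bar [ 0.4721 -0.2815  0.082 ] 0.0453 1.1340163847795637
bar [ 0.4733 -0.283   0.082 ] 0.0451 -1.979062819769545
```

View pics/l5.png

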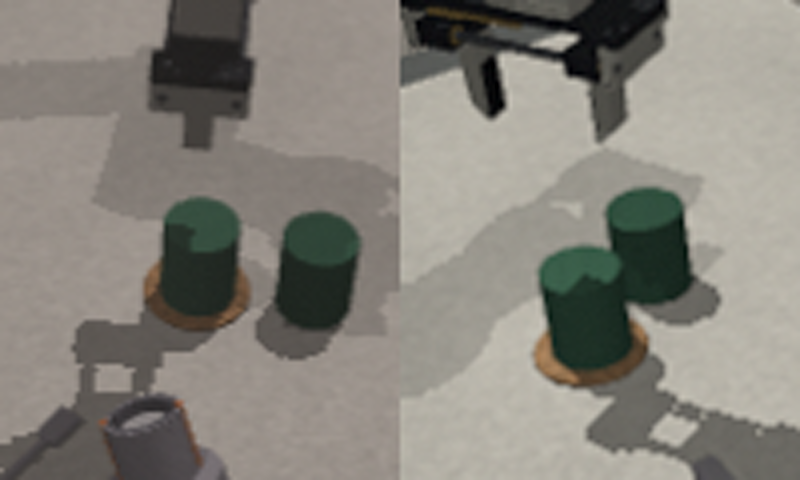

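View pics/z2.png

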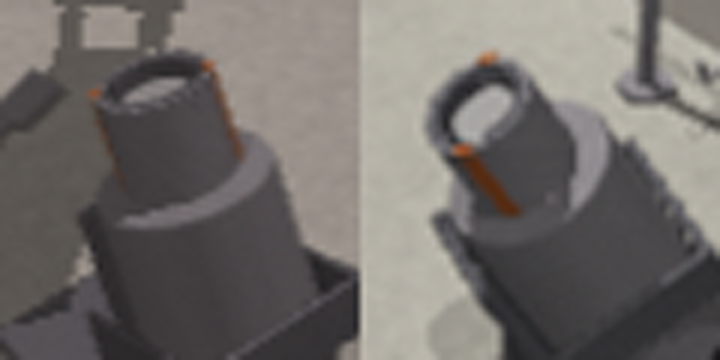

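```bash
python3 - <<'E'
from h import *
S,D=[pickle.load(open(f"{n}2.pkl","rb")) for n in("scene","side")]
def tri(us,ud):
    n=[cv2.undistortPoints(np.array(u,float).reshape(1,1,2),p["camera_matrix"],np.array(p["D"])).reshape(2,1) for p,u in((S,us),(D,ud))]
    X=cv2.triangulatePoints(np.c_[S["R"],np.ravel(S["t"])],np.c_[D["R"],np.ravel(D["t"])],n[0],n[1]);X=(X[:3]/X[3]).ravel()
    return X
# which match? left in scene <-> lower in side?
a=tri((245.6,195.4),(262.1,175.1)); b=tri((264.7,190.6),(266.3,159.6))
print(a.round(4),b.round(4),proj(S,[a,b]).round(1).tolist(),proj(D,[a,b]).round(1).tolist())
c=(a+b)/2; d=b-a; print("centre",c.round(4),"len",np.linalg.norm(d),"dir",(d/np.linalg.norm(d)).round(3), "dot axis",d@axis()/np.linalg.norm(d))
E
```

```text
[ 0.5592 -0.0354  0.211 ] [ 0.5989 -0.0036  0.228 ] [[245.6, 195.6], [264.6, 190.9]] [[262.0, 175.0], [266.1, 159.4]]
centre [ 0.5791 -0.0195  0.2195] len 0.05364875550801222 dir [0.74  0.593 0.317] dot axis 0.007523217405605955
```

```bash
cat >> h.py <<'E'
MC=np.array([.5785,-.019,.220]); XM=np.array([.74,.593,.317])
E
python3 - <<'E'
from h import *
p,R,o=cur()
Rt=frame(-axis(),XM); print(Rt.round(3))
plan(p,R,MC+.15*axis(),Rt,vmax=33)
E
```

```text
[[-0.467  0.744  0.478]
 [ 0.793  0.592 -0.146]
 [-0.392  0.311 -0.866]]
13
{"offset":[5.4,-20.7,-5.7],"rotation":[0.002,-0.045,0.111]},
{"offset":[2.8,-21.1,-5.9],"rotation":[0.002,-0.045,0.111]},
{"offset":[0.2,-21.3,-5.9],"rotation":[0.002,-0.045,0.111]},
{"offset":[-2.4,-21.2,-5.8],"rotation":[0.002,-0.045,0.111]},
{"offset":[-5.0,-20.8,-5.6],"rotation":[0.002,-0.045,0.111]},
{"offset":[-7.5,-20.1,-5.2],"rotation":[0.002,-0.045,0.111]},
{"offset":[-9.9,-19.2,-4.8],"rotation":[0.002,-0.045,0.111]},
{"offset":[-12.2,-17.9,-4.3],"rotation":[0.002,-0.045,0.111]},
{"offset":[-14.3,-16.5,-3.6],"rotation":[0.002,-0.045,0.111]},
{"offset":[-16.2,-14.8,-2.9],"rotation":[0.002,-0.045,0.111]},
{"offset":[-17.8,-12.9,-2.1],"rotation":[0.002,-0.045,0.111]},
{"offset":[-19.2,-10.9,-1.3],"rotation":[0.002,-0.045,0.111]},
{"offset":[-20.3,-8.7,-0.3],"rotation":[0.002,-0.045,0.111]}
```

Call:
apply_moves(motion=[{"offset": [5.5, -20.5, -8], "rotation": [0, -0.045, 0.11]}, {"offset": [3, -21, -8], "rotation": [0, -0.045, 0.11]}, {"offset": [0, -21.5, -8], "rotation": [0, -0.045, 0.11]}, {"offset": [-2.5, -21, -7], "rotation": [0, -0.045, 0.11]}, {"offset": [-5, -21, -6], "rotation": [0, -0.045, 0.11]}, {"offset": [-7.5, -20, -5], "rotation": [0, -0.045, 0.11]}, {"offset": [-10, -19, -4], "rotation": [0, -0.045, 0.11]}, {"offset": [-12, -18, -4], "rotation": [0, -0.045, 0.11]}, {"offset": [-14, -16.5, -3], "rotation": [0, -0.045, 0.11]}, {"offset": [-16, -15, -2], "rotation": [0, -0.045, 0.11]}, {"offset": [-18, -13, -1], "rotation": [0, -0.045, 0.11]}, {"offset": [-19, -11, 0], "rotation": [0, -0.045, 0.11]}])

```text
time: 11.38
tool_pos: [0.4959, 0.0127, 0.3304]
tool_rot: [2.831, 0.369, 2.187]
contact_force: [-0.3, 0.2, 0.9]
opening: 0.0919
```

```bash
python3 - <<'E'
from h import *
p,R,o=cur(); print(p,o["qpos"].round(3),o["contact_force"])
plan(p,R,MC+.15*axis(),frame(-axis(),XM),vmax=33)
E
```

```text
[0.49589965 0.01270166 0.33039996] [-0.099  0.071  1.847 -0.087  0.751 -0.724] [-0.3370071   0.15581678  0.90811379]
1
{"offset":[-20.3,7.0,-11.4],"rotation":[-0.003,-0.057,0.063]}
```

Call:
apply_moves(motion=[{"offset": [-12, 4, -7], "rotation": [0, -0.035, 0.038]}, {"offset": [-5, 2, -3], "rotation": [0, -0.012, 0.015]}, {"offset": [0, 0, 0], "rotation": [0, 0, 0]}, {"offset": [0, 0, 0], "rotation": [0, 0, 0]}, {"offset": [0, 0, 0], "rotation": [0, 0, 0]}])

```text
time: 11.8
tool_pos: [0.5034, 0.0006, 0.3422]
tool_rot: [2.812, 0.391, 2.107]
contact_force: [0.1, -0.2, -0.7]
opening: 0.092
```

```bash
python3 - <<'E'
from h import *
from cell import *
p,R,o=cur(); print(p,o["qpos"].round(3),o["qvel"].round(3))
w=read_camera("wrist"); o2=observe(); print(o2["tool_pos"]-o["tool_pos"],o2["tool_rot"]-o["tool_rot"])
wristpose(w,o["tool_pos"],o["tool_rot"]); pickle.dump(w,open("w4.pkl","wb"))
print([(d["score"],np.round(d["location"],4)) for q in("mouth","track","shoulder") for d in tip_of(q,w)])
plan(p,R,MC+.15*axis(),frame(-axis(),XM),vmax=33)
pc=proj(w,[MC])[0].astype(int); print(pc)
x0,y0=pc[0]-80,max(0,pc[1]-70)
g=cv2.resize(w["img"][y0:y0+140,x0:x0+160,::-1],None,fx=5,fy=4,interpolation=cv2.INTER_CUBIC) if 0 else cv2.resize(w["img"][y0:y0+140,x0:x0+160,::-1],None,fx=4,fy=4,interpolation=cv2.INTER_CUBIC)
h=g.copy()
def dr(X,c): cv2.polylines(h,[np.round((proj(w,X)-[x0-.5,y0-.5])*4).astype(np.int32)],True,c,1)
dr(circ(MC,axis(),.0275),(0,0,255));dr(circ(MC-.05*axis(),axis(),.0275),(0,255,0));dr(circ(MC-.05*axis(),axis(),.043),(0,255,0))
xm=XM/np.linalg.norm(XM)
dr([MC-.0275*xm,MC+.0275*xm],(255,0,0))
print(x0,y0)
cv2.imwrite("pics/w4.png",g);cv2.imwrite("pics/w4o.png",h)
E
```

```text
[0.50344495 0.00061946 0.34215106] [-0.102  0.07   1.824 -0.142  0.754 -0.625] [ 0.003  0.012  0.014  0.005  0.002 -0.009]
[-1.12817382e-04  8.13502770e-05 -1.95575237e-04] [ 0.00041114 -0.00031987  0.00023299]
[(0.95, array([ 0.5803, -0.0217,  0.2225])), (0.56, array([ 0.5881, -0.0224,  0.2026])), (0.65, array([ 0.5997, -0.0276,  0.1786])), (0.19, array([ 0.591 , -0.0216,  0.2023]))]
1
{"offset":[-2.7,6.2,-5.6],"rotation":[-0.013,-0.011,-0.001]}
[263 202]
183 132
```

View pics/w4.png

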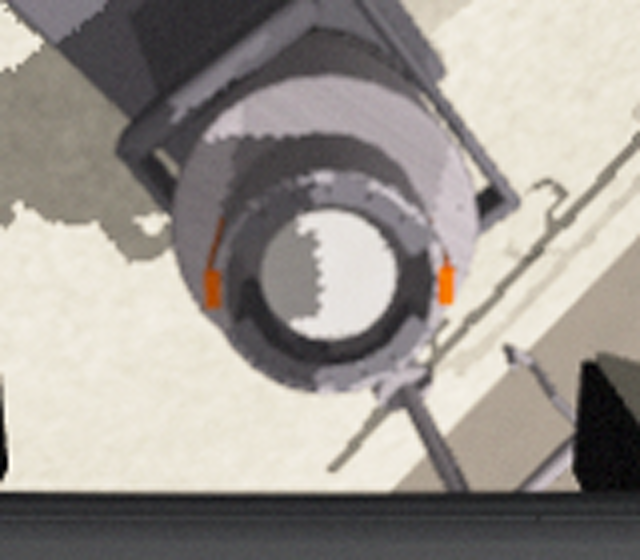

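View pics/w4o.png

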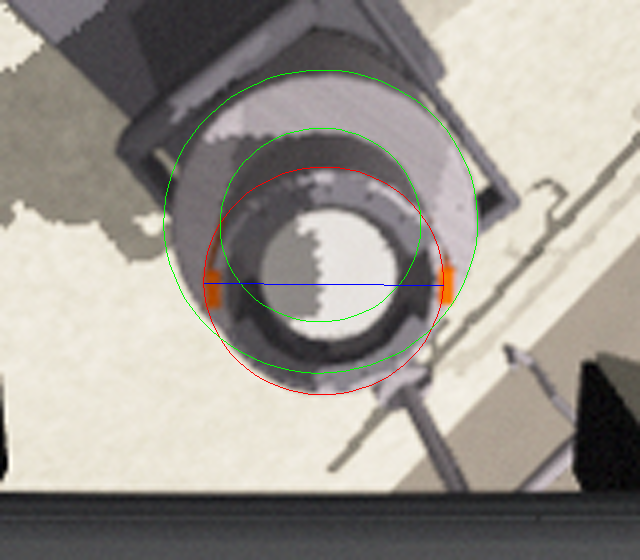

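```bash
cat >> h.py <<'E'
MC=np.array([.5793,-.0190,.2202])
_f=frame(-axis(),XM); XM=_f[:,1]+.018*_f[:,0]
SP=np.array([.4728,-.282]); SB=1.148
E
python3 - <<'E'
from h import *
p,R,o=cur()
Rt=frame([0,0,-1],[np.cos(SB),np.sin(SB),0])
plan(p,R,np.array([*SP,.22]),Rt,vmax=30)
E
```

```text
11
{"offset":[-14.8,-20.6,12.2],"rotation":[0.018,0.043,-0.049]},
{"offset":[-14.4,-21.1,11.9],"rotation":[0.018,0.043,-0.049]},
{"offset":[-13.8,-21.6,11.7],"rotation":[0.018,0.043,-0.049]},
{"offset":[-13.3,-22.0,11.5],"rotation":[0.018,0.043,-0.049]},
{"offset":[-12.7,-22.4,11.3],"rotation":[0.018,0.043,-0.049]},
{"offset":[-12.1,-22.8,11.2],"rotation":[0.018,0.043,-0.049]},
{"offset":[-11.4,-23.2,11.1],"rotation":[0.018,0.043,-0.049]},
{"offset":[-10.8,-23.5,11.0],"rotation":[0.018,0.043,-0.049]},
{"offset":[-10.1,-23.9,11.0],"rotation":[0.018,0.043,-0.049]},
{"offset":[-9.4,-24.1,11.0],"rotation":[0.018,0.043,-0.049]},
{"offset":[-8.7,-24.4,11.1],"rotation":[0.018,0.043,-0.049]}
```

Call:
apply_moves(motion=[{"offset": [-15, -20.5, 2], "rotation": [0.018, 0.043, -0.049]}, {"offset": [-14.5, -21, 4], "rotation": [0.018, 0.043, -0.049]}, {"offset": [-14, -21.5, 6], "rotation": [0.018, 0.043, -0.049]}, {"offset": [-13, -22, 10], "rotation": [0.018, 0.043, -0.049]}, {"offset": [-12.5, -22.5, 13], "rotation": [0.018, 0.043, -0.049]}, {"offset": [-12, -23, 15], "rotation": [0.018, 0.043, -0.049]}, {"offset": [-11.5, -23, 15], "rotation": [0.018, 0.043, -0.049]}, {"offset": [-11, -23.5, 15], "rotation": [0.018, 0.043, -0.049]}, {"offset": [-10, -24, 15], "rotation": [0.018, 0.043, -0.049]}, {"offset": [-7, -18, 10], "rotation": [0.014, 0.033, -0.035]}, {"offset": [0, 0, 0], "rotation": [0, 0, 0]}, {"offset": [0, 0, 0], "rotation": [0, 0, 0]}])

```text
time: 13.0
tool_pos: [0.4721, -0.255, 0.2333]
tool_rot: [3.12, 0.039, 2.694]
contact_force: [0.4, 0.2, 0.1]
opening: 0.0921
```

```bash
cat > st.py <<'E'
from h import *
import sys
from cell import *
p,R,o=cur(); print(p,o["qpos"].round(3),o["contact_force"].round(1),o["qvel"].round(3))
w=read_camera("wrist"); wristpose(w,o["tool_pos"],o["tool_rot"]); pickle.dump(w,open("w5.pkl","wb"))
plan(p,R,np.array([*SP,float(sys.argv[1])]),frame([0,0,-1],[np.cos(SB),np.sin(SB),0]),vmax=25)
g=w["img"][:,:,::-1].copy()
def dr(X,c): cv2.polylines(g,[np.round(proj(w,X)).astype(np.int32)],True,c,1)
C=np.array([*SP,.006]); b=np.array([np.cos(SB),np.sin(SB),0])
dr(circ(C+[0,0,.076],[0,0,1],.026),(0,0,255)); dr(circ(C+[0,0,.032],[0,0,1],.026),(0,0,255)); dr([C+[0,0,.076]-.022*b,C+[0,0,.076]+.022*b],(255,0,0))
cv2.imwrite(f"pics/{sys.argv[2]}.png",g)
E
python3 st.py .22 w5
```

```text
[ 0.47214885 -0.25501635  0.23325434] [-0.652  0.401  1.608  0.032  1.099 -1.79 ] [0.4 0.2 0.1] [-0.022  0.039 -0.015 -0.015 -0.002 -0.019]
2
{"offset":[-5.9,-12.2,6.6],"rotation":[0.010,0.020,-0.012]},
{"offset":[-5.8,-12.2,6.6],"rotation":[0.010,0.020,-0.012]}
```

View pics/w5.png

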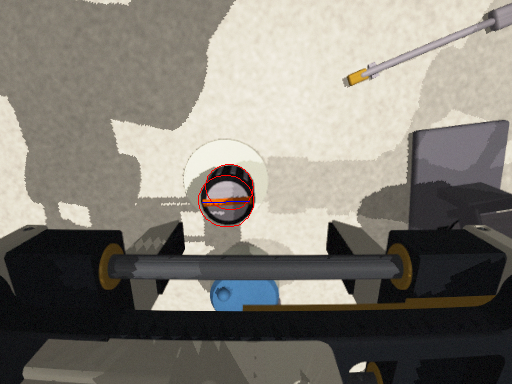

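Call:
apply_moves(motion=[{"offset": [-7, -13, 7], "rotation": [0.01, 0.02, -0.012]}, {"offset": [-3.5, -7.5, 15], "rotation": [0.007, 0.014, -0.008]}, {"offset": [0, 0, 15], "rotation": [0, 0, 0]}, {"offset": [0, 0, 10], "rotation": [0, 0, 0]}, {"offset": [0, 0, 0], "rotation": [0, 0, 0]}, {"offset": [0, 0, 0], "rotation": [0, 0, 0]}])

```text
time: 13.55
tool_pos: [0.4757, -0.273, 0.1896]
tool_rot: [3.138, 0.013, 2.719]
contact_force: [-0.0, 1.1, 0.4]
opening: 0.0918
```

```bash
python3 st.py .165 w6
```

```text
[ 0.47567294 -0.27303246  0.18956827] [-0.664  0.481  1.612  0.008  1.036 -1.817] [-0.   1.1  0.4] [ 0.013 -0.005  0.02   0.003 -0.009  0.006]
2
{"offset":[-0.4,-4.7,12.3],"rotation":[0.002,0.007,0.000]},
{"offset":[-0.4,-4.7,12.3],"rotation":[0.002,0.007,0.000]}
```

View pics/w6.png

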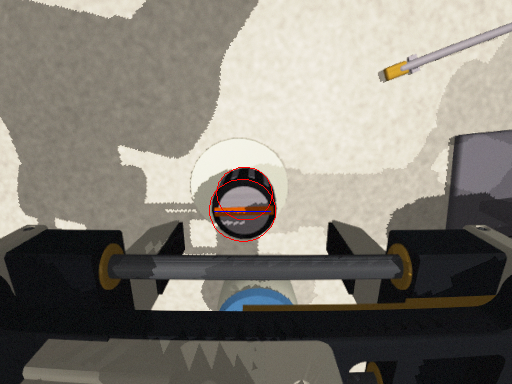

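Call:
apply_moves(motion=[{"offset": [-0.5, -5, 6], "rotation": [0.002, 0.007, 0]}, {"offset": [-0.5, -3.5, 10], "rotation": [0.002, 0.005, 0]}, {"offset": [0, 0, 8], "rotation": [0, 0, 0]}, {"offset": [0, 0, 0], "rotation": [0, 0, 0]}, {"offset": [0, 0, 0], "rotation": [0, 0, 0]}])

```text
time: 14.02
tool_pos: [0.4739, -0.2817, 0.166]
tool_rot: [-3.14, 0.005, 2.72]
contact_force: [-0.5, -0.2, -0.3]
opening: 0.0918
```

```bash
python3 st.py .111 w7
```

```text
[ 0.4738831  -0.28172836  0.16601854] [-0.675  0.517  1.624 -0.     0.995 -1.825] [-0.5 -0.2 -0.3] [-0.005  0.018  0.015  0.    -0.011  0.001]
3
{"offset":[0.4,-0.2,18.3],"rotation":[-0.001,0.002,0.000]},
{"offset":[0.4,-0.2,18.3],"rotation":[-0.001,0.002,0.000]},
{"offset":[0.3,-0.2,18.3],"rotation":[-0.001,0.002,0.000]}
```

View pics/w7.png

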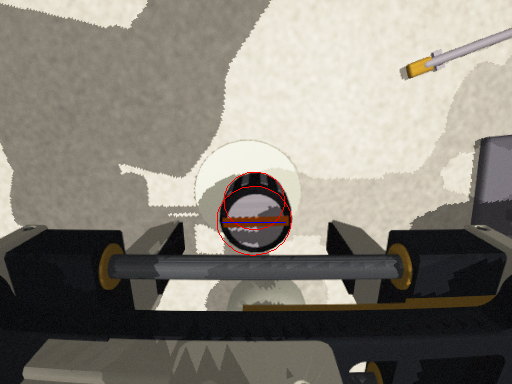

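Call:
apply_moves(motion=[{"offset": [0.6, 0, 12], "rotation": [0, 0.004, 0]}, {"offset": [0.3, 0, 14], "rotation": [0, 0, 0]}, {"offset": [0, 0, 14], "rotation": [0, 0, 0]}, {"offset": [0, 0, 10], "rotation": [0, 0, 0]}, {"offset": [0, 0, 3], "rotation": [0, 0, 0]}, {"offset": [0, 0, 0], "rotation": [0, 0, 0]}, {"offset": [0, 0, 0], "rotation": [0, 0, 0]}])

```text
time: 14.65
tool_pos: [0.4731, -0.2815, 0.1088]
tool_rot: [-3.14, 0.001, 2.72]
contact_force: [-0.3, 0.0, 0.2]
opening: 0.0914
```

```bash
python3 st.py .111 w8
```

```text
[ 0.47310487 -0.28146039  0.10875383] [-0.675  0.597  1.674 -0.002  0.869 -1.823] [-0.3  0.   0.2] [-0.001  0.007 -0.001 -0.    -0.002 -0.   ]
1
{"offset":[0.1,-0.6,-2.2],"rotation":[-0.002,0.001,0.001]}
```

View pics/w8.png

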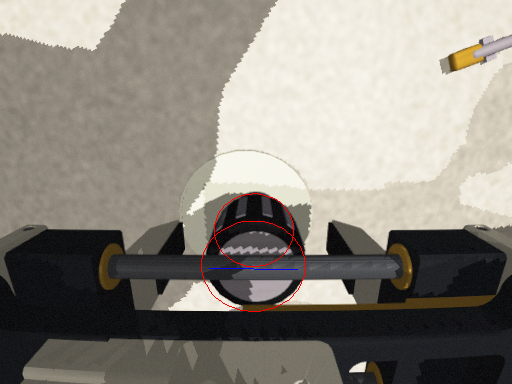

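Call:
apply_moves(motion=[{"offset": [0, 0, 0], "rotation": [0, 0, 0]}, {"offset": [0, 0, 0], "rotation": [0, 0, 0]}, {"offset": [0, 0, 0], "rotation": [0, 0, 0]}, {"offset": [0, 0, 0], "rotation": [0, 0, 0]}, {"offset": [0, 0, 0], "rotation": [0, 0, 0]}, {"offset": [0, 0, 0], "rotation": [0, 0, 0]}], grip=1, grip_force=45)

```text
time: 15.2
tool_pos: [0.4743, -0.2823, 0.1116]
tool_rot: [-3.139, 0.006, 2.72]
contact_force: [1.2, -0.4, -0.5]
opening: 0.0566
```

Call:
apply_moves(motion=[{"offset": [0, 0, 0], "rotation": [0, 0, 0]}, {"offset": [0, 0, -5], "rotation": [0, 0, 0]}, {"offset": [0, 0, -15], "rotation": [0, 0, 0]}, {"offset": [0, 0, -25], "rotation": [0, 0, 0]}, {"offset": [0, 0, -30], "rotation": [0, 0, 0]}, {"offset": [0, 0, -30], "rotation": [0, 0, 0]}, {"offset": [0, 0, -30], "rotation": [0, 0, 0]}, {"offset": [0, 0, -30], "rotation": [0, 0, 0]}, {"offset": [0, 0, -30], "rotation": [0, 0, 0]}])

```text
time: 15.95
tool_pos: [0.47, -0.2787, 0.307]
tool_rot: [3.139, -0.016, 2.72]
contact_force: [0.1, -0.4, -1.8]
opening: 0.0519
```

```bash
python3 - <<'E'
from h import *
p,R,o=cur(); print(p,o["qpos"].round(3),o["contact_force"].round(1),o["opening"])
Rt=frame(-axis(),XM)
# TCP dist above stopper origin .103 ; stopper origin at +40mm above rim
plan(p,R,MC+(.103+.045)*axis(),Rt,vmax=30)
E
```

```text
[ 0.47000558 -0.27871112  0.30697529] [-6.750e-01  3.780e-01  1.428e+00 -1.000e-03  1.352e+00 -1.824e+00] [ 0.1 -0.4 -1.8] 0.05187107399922692
10
{"offset":[8.1,27.3,-3.9],"rotation":[-0.020,-0.051,0.051]},
{"offset":[9.3,26.9,-3.8],"rotation":[-0.020,-0.051,0.051]},
{"offset":[10.4,26.5,-3.8],"rotation":[-0.020,-0.051,0.051]},
{"offset":[11.6,26.0,-3.8],"rotation":[-0.020,-0.051,0.051]},
{"offset":[12.7,25.4,-3.9],"rotation":[-0.020,-0.051,0.051]},
{"offset":[13.8,24.8,-4.1],"rotation":[-0.020,-0.051,0.051]},
{"offset":[14.8,24.2,-4.3],"rotation":[-0.020,-0.051,0.051]},
{"offset":[15.8,23.5,-4.6],"rotation":[-0.020,-0.051,0.051]},
{"offset":[16.8,22.7,-5.0],"rotation":[-0.020,-0.051,0.051]},
{"offset":[17.7,22.0,-5.4],"rotation":[-0.020,-0.051,0.051]}
```

Call:
apply_moves(motion=[{"offset": [4, 14, -8], "rotation": [-0.01, -0.025, 0.025]}, {"offset": [9, 27, -12], "rotation": [-0.02, -0.051, 0.051]}, {"offset": [10, 26.5, -12], "rotation": [-0.02, -0.051, 0.051]}, {"offset": [11.5, 26, -10], "rotation": [-0.02, -0.051, 0.051]}, {"offset": [12.5, 25.5, -8], "rotation": [-0.02, -0.051, 0.051]}, {"offset": [14, 25, -4], "rotation": [-0.02, -0.051, 0.051]}, {"offset": [15, 24, -3], "rotation": [-0.02, -0.051, 0.051]}, {"offset": [16, 23.5, -2], "rotation": [-0.02, -0.051, 0.051]}, {"offset": [17, 22.5, 0], "rotation": [-0.02, -0.051, 0.051]}, {"offset": [13, 16, 0], "rotation": [-0.015, -0.038, 0.038]}, {"offset": [0, 0, 0], "rotation": [0, 0, 0]}, {"offset": [0, 0, 0], "rotation": [0, 0, 0]}])

```text
time: 16.95
tool_pos: [0.502, -0.0088, 0.3761]
tool_rot: [2.813, 0.408, 2.142]
contact_force: [-0.1, -0.1, -1.8]
opening: 0.0514
```

```bash
python3 - <<'E'
from h import *
p,R,o=cur(); print(p,o["qpos"].round(3),o["qvel"].round(3),o["opening"])
Rt=frame(-axis(),XM)
plan(p,R,MC+(.105+.045)*axis(),Rt,vmax=30)
E
```

```text
[ 0.50203361 -0.00880505  0.376091  ] [-0.131  0.033  1.772 -0.106  0.827 -0.718] [ 0.046 -0.012  0.023 -0.01  -0.007  0.056] 0.05144574069319516
1
{"offset":[16.6,3.6,23.6],"rotation":[0,-0.007,0.017]}
```

Call:
apply_moves(motion=[{"offset": [9, 2, 10], "rotation": [0, -0.005, 0.01]}, {"offset": [5, 1, 8], "rotation": [0, 0, 0.004]}, {"offset": [1, 0, 3], "rotation": [0, 0, 0]}, {"offset": [0, 0, 0], "rotation": [0, 0, 0]}, {"offset": [0, 0, 0], "rotation": [0, 0, 0]}])

```text
time: 17.37
tool_pos: [0.5064, -0.0006, 0.3515]
tool_rot: [2.812, 0.406, 2.127]
contact_force: [-0.3, -0.1, -2.1]
opening: 0.0514
```

```bash
cat > mo.py <<'E'
from h import *
import sys
from cell import *
D0=float(sys.argv[1]) # stopper origin below TCP
H=float(sys.argv[2]); tag=sys.argv[3]
p,R,o=cur(); print(p,o["qpos"].round(3),o["qvel"].round(3),o["opening"].round(4),o["contact_force"].round(1),o["torque"].round(2))
Rt=frame(-axis(),XM)
plan(p,R,MC+(D0+H)*axis(),Rt,vmax=60)
q=R.T@(p+R[:,2]*D0-MC); s=p+R[:,2]*D0
print("stopper origin: height over rim %.1f mm, lateral(tool x,y) %s"%((s-MC)@axis()*1000,(Rt.T@(s-MC))[:2]*1000))
v=[]
for n in ("scene","side","wrist"):
    i=read_camera(n)
    if n=="wrist": o=observe(); wristpose(i,o["tool_pos"],o["tool_rot"])
    pickle.dump(i,open(f"{tag}_{n}.pkl","wb"))
    c=proj(i,[MC+.02*axis()])[0].astype(int); r=(30,40) if n!="wrist" else (75,100)
    x0,y0=c-r; x0=max(0,x0);y0=max(0,y0); f=6 if n!="wrist" else 2.4
    g=cv2.resize(i["img"][y0:y0+2*r[1],x0:x0+2*r[0],::-1],None,fx=f,fy=f,interpolation=cv2.INTER_CUBIC)
    raw=g.copy()
    def dr(X,c,cl=True): cv2.polylines(g,[np.round((proj(i,X)-[x0-.5,y0-.5])*f).astype(np.int32)],cl,c,1)
    S=s;z=-R[:,2];y=R[:,1]
    dr(circ(MC,axis(),.0275),(0,255,0)); dr(circ(MC,axis(),.0195),(0,255,0))
    dr([MC-XM*.0275,MC+XM*.0275],(0,255,0))
    dr(circ(S,z,.0175),(0,0,255)); dr(circ(S+.032*z,z,.026),(0,0,255)); dr(circ(S+.076*z,z,.026),(0,0,255))
    dr([S+.007*z-y*.0225,S+.007*z+y*.0225],(255,0,0))
    v.append((raw,g))
h=max(a.shape[0] for a,b in v)
pad=lambda a:np.pad(a,((0,h-a.shape[0]),(0,0),(0,0)))
cv2.imwrite(f"pics/{tag}r.png",np.hstack([pad(a) for a,b in v])[:,:800*2]);cv2.imwrite(f"pics/{tag}o.png",np.hstack([pad(b) for a,b in v]))
print(h)
E
python3 mo.py .105 .045 m1; python3 -c "
import cv2
for n in 'ro':
    print(cv2.imread(f'pics/m1{n}.png').shape)"
```

```text
Traceback (most recent call last):
  File "mo.py", line 6, in <module>
    p,R,o=cur(); print(p,o["qpos"].round(3),o["qvel"].round(3),o["opening"].round(4),o["contact_force"].round(1),o["torque"].round(2))
                                                               ^^^^^^^^^^^^^^^^^^
AttributeError: 'float' object has no attribute 'round'
[ WARN:0@0.016] global loadsave.cpp:275 findDecoder imread_('pics/m1r.png'): can't open/read file: check file path/integrity
Traceback (most recent call last):
AttributeError: 'NoneType' object has no attribute 'shape'
```

```bash
sed -i 's/o\["opening"\].round(4)/o["opening"]/' mo.py
python3 mo.py .105 .045 m1; python3 -c "
import cv2
for n in 'ro':
    a=cv2.imread(f'pics/m1{n}.png');print(a.shape)"
```

```text
[ 0.50640016 -0.00061732  0.35153304] [-0.104  0.064  1.808 -0.14   0.765 -0.653] [-0.017  0.009 -0.003  0.005  0.005 -0.015] 0.05143246846211302 [-0.3 -0.1 -2.1] [ 0.09  0.36 -0.01]
1
{"offset":[2.8,2.6,1.3],"rotation":[-0.005,-0.004,0.004]}
stopper origin: height over rim 46.3 mm, lateral(tool x,y) [-2.36683426 -3.1196953 ]
480
(480, 1080, 3)
(480, 1080, 3)
```

```bash
cat >> mo.py <<'E'
for n in 'ro':
    a=cv2.imread(f'pics/{tag}{n}.png'); cv2.imwrite(f'pics/{tag}{n}.png',a[:,:720])
    cv2.imwrite(f'pics/{tag}{n}w.png',a[:,720:])
cv2.imwrite(f'pics/{tag}ww.png',np.hstack([cv2.imread(f'pics/{tag}{n}w.png') for n in 'ro']))
E
python3 mo.py .105 .045 m1
```

```text
[ 5.06512961e-01 -4.51970324e-04  3.52084937e-01] [-0.104  0.063  1.807 -0.14   0.765 -0.653] [ 0.005 -0.003  0.002 -0.002 -0.005  0.005] 0.05155149840899026 [-0.1 -0.3 -1.6] [ 0.07  0.47 -0.07]
1
{"offset":[2.9,2.2,1.7],"rotation":[-0.004,-0.003,0.003]}
stopper origin: height over rim 46.7 mm, lateral(tool x,y) [-2.607307  -2.6499524]
480
```

View pics/m1o.png

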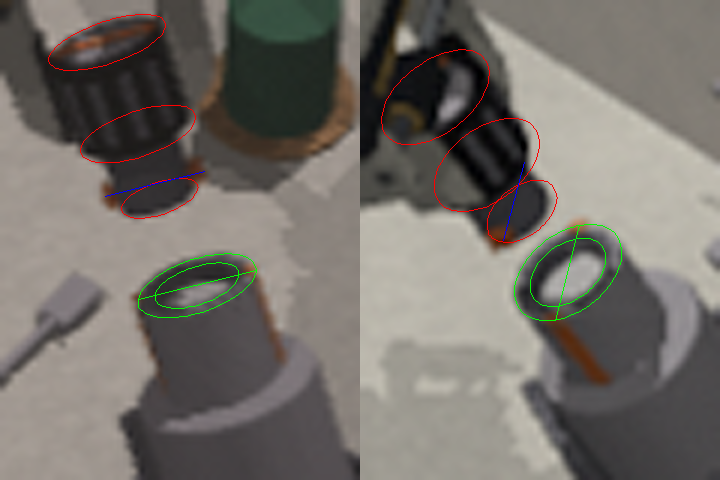

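View pics/m1r.png

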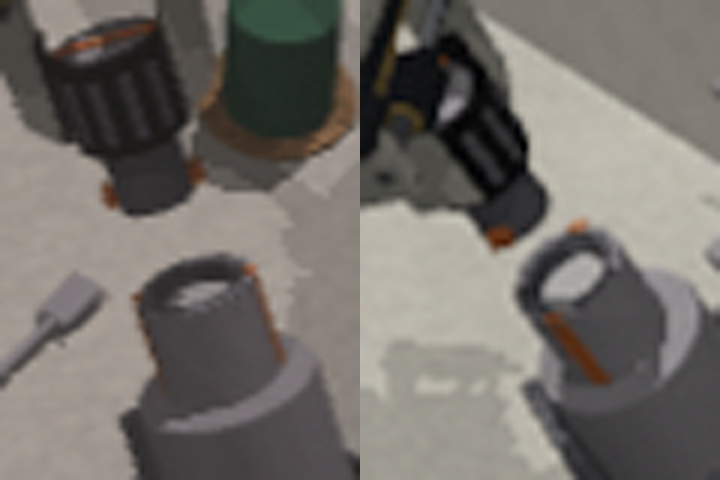

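View pics/m1ww.png

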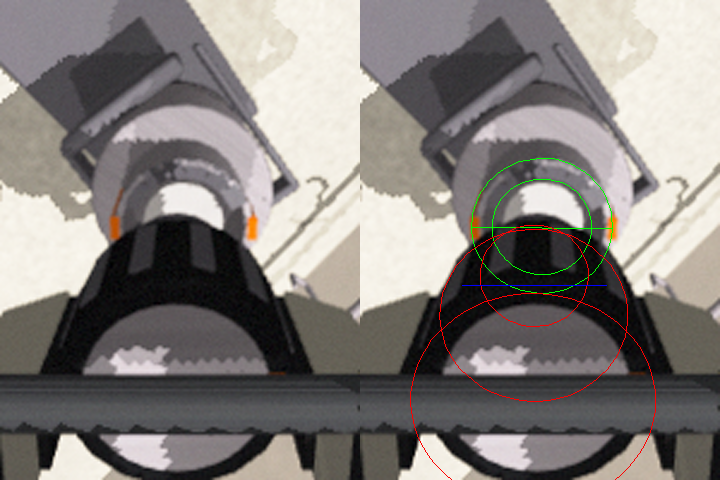

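```bash
cat > sf.py <<'E'
from h import *
import sys
tag=sys.argv[1]
from cell import observe
p,R,o=cur()
Q=[pickle.load(open(f"{tag}_{n}.pkl","rb")) for n in("scene","side")]
def box3(c,R,sx,sy,sz):
    return np.array([c+R@np.array([a*sx/2,b*sy/2,e*sz/2]) for a in(-1,1) for b in(-1,1) for e in(-1,1)])
def model(d,top=.032):
    s=p+R@np.array([d[0],d[1],.105+d[2]]); z=-R[:,2]
    return [np.vstack([circ(s,z,.0175),circ(s+top*z,z,.0175)]), box3(s+.007*z,R,.010,.045,.008),
            np.vstack([circ(s+.032*z,z,.026),circ(s+.076*z,z,.026)])]
MB=[]
for k,q in enumerate(Q):
    c=proj(q,[p+R[:,2]*.095])[0].round().astype(int); r=16
    b=(c[0]-r,c[1]-r,c[0]+r,c[1]+r)
    im=q["img"][b[1]:b[3],b[0]:b[2]].astype(float)
    m=(im.max(-1)<75)|(im[...,0]>im[...,2]*1.8)
    # validity: near plug lower portion
    w=np.clip(cv2.dilate(render(q,model([0,0,0],.026)[0],b),np.ones((9,9)))+cv2.dilate(render(q,model([0,0,0])[1],b),np.ones((7,7))),0,1)>.3
    MB.append((m,b,w,im))
def cost(d,which=(0,1)):
    t=0
    for i in which:
        m,b,w,im=MB[i]; r=np.max([render(Q[i],X,b) for X in model(d)],0)
        t+=(np.abs(r-m)*w).sum()
    return t
for wh in ((0,1),):
  for s in ([0,0,0],[.002,0,.003]):
    r=minimize(cost,s,args=(wh,),method="Nelder-Mead",options=dict(initial_simplex=np.array(s)+np.vstack([np.zeros(3),np.eye(3)*.003]),maxiter=200))
    print(wh,(r.x*1000).round(2),r.fun,cost([0,0,0],wh))
v=[]
for i in (0,1):
    m,b,w,im=MB[i]; rr=np.max([render(Q[i],X,b) for X in model(r.x)],0)
    v+= [im[...,::-1], np.dstack([m*255.,rr*255,w*120.])]
cv2.imwrite("pics/sf.png",cv2.resize(np.hstack(v),None,fx=6,fy=6,interpolation=0).astype(np.uint8))
E
python3 sf.py m1
```

```text
(0, 1) [ 2.83 -0.82 -1.39] 118.41960784313724 151.26666666666668
(0, 1) [ 2.73 -0.97 -1.44] 118.8235294117647 151.26666666666668
```

View pics/sf.png

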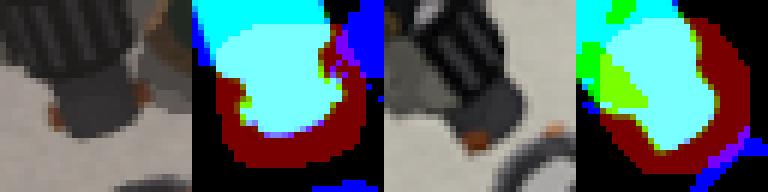

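```bash
python3 - <<'E'
from h import *
Q=[pickle.load(open(f"m1_{n}.pkl","rb")) for n in("scene","side","wrist")]
F=frame(-axis(),XM)
for n,q,f in zip("sdw",Q,(6,6,2.4)):
    b=proj(q,[MC])[0]
    print(n,[((proj(q,[MC+F[:,k]*.001])[0]-b)*f).round(2).tolist() for k in range(3)])
# larger enhanced crops of mouth & stopper wrist
w=Q[2]; c=proj(w,[MC])[0].astype(int); print(c)
g=w["img"][c[1]-50:c[1]+110,c[0]-90:c[0]+90,::-1]
cv2.imwrite("pics/ww.png",cv2.resize(np.clip(g.astype(float)*1.3+10,0,255).astype(np.uint8),None,fx=3.7,fy=3.7,interpolation=cv2.INTER_CUBIC))
E
```

```text
s [[0.1, -1.03], [2.14, -0.53], [0.65, 1.92]]
d [[-1.9, 0.33], [0.44, -1.72], [1.03, 1.34]]
w [[0.02, -2.45], [2.56, 0.01], [-0.01, -0.73]]
[257 193]
```

View pics/ww.png

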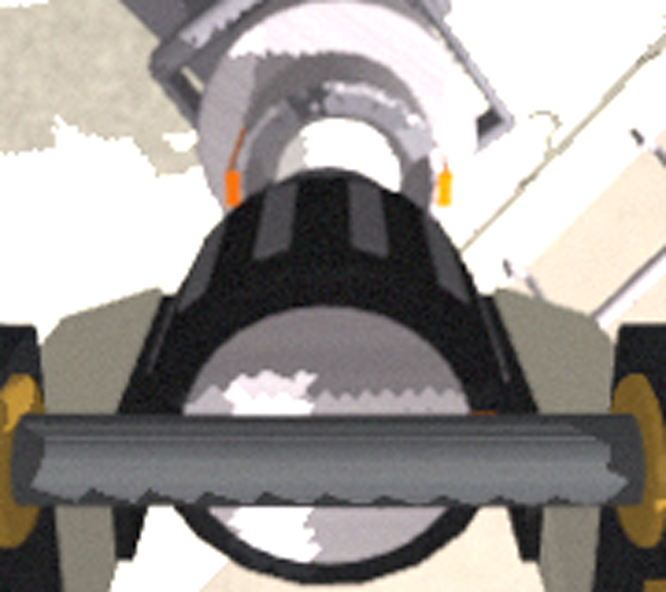

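```bash
python3 - <<'E'
from h import *
from scipy.optimize import least_squares
w=pickle.load(open("m1_wrist.pkl","rb"))
# pose in tool frame: work in tool coords with camera
T=np.linalg.inv(np.array(w["tool_from_camera"]))
def pj(X): return cv2.projectPoints(np.asarray(X,float).reshape(-1,3),cv2.Rodrigues(T[:3,:3].copy())[0],T[:3,3].copy(),w["camera_matrix"],np.array(w["D"]))[0].reshape(-1,2)
def ring(dx,dD,h,r): return circ([dx,0,.105+dD-h],[0,0,1],r,360)
def res(v):
    dx,dD=v
    a=pj(ring(dx,dD,.076,.026)); b=pj(ring(dx,dD,.032,.026)); 
    return np.array([a[:,1].max()-300.3, b[:,1].min()-188.4])
def show(v):
    a=pj(ring(*v,.076,.026));b=pj(ring(*v,.032,.026));print(np.array(v)*1000,res(v),"top ring x",a[:,0].min(),a[:,0].max(),"bar end",pj([[v[0],.026,.105+v[1]-.076],[v[0],.022,.105+v[1]-.076]]))
show([0,0]); r=least_squares(res,[0,0],x_scale=.001); show(r.x)
show([.0015,.001]);show([.003,-.001]);show([.002,.003])
E
```

```text
[0 0] [9.14642844 5.04682174] top ring x 202.7181759696502 304.9286115819314 bar end [[304.84383835 267.42136867]
 [297.01780616 267.46013809]]
[1.87291154 5.12581041] [ 4.14956958e-12 -5.11590770e-13] top ring x 204.29215884624512 303.43169196055334 bar end [[303.35621585 258.95688854]
 [295.76287697 258.98873378]]
[1.5 1. ] [5.60444107 2.33567317] top ring x 202.90153748265902 304.7566799003549 bar end [[304.67355853 263.79124424]
 [296.8743292  263.82767883]]
[ 3. -1.] [5.84089183 0.94164008] top ring x 202.00010280858498 305.6189402276344 bar end [[305.53144329 263.31011749]
 [297.59842785 263.3476065 ]]
[2. 3.] [2.37185513 0.71386603] top ring x 203.54897402807978 304.1404167365502 bar end [[304.06103156 260.87362288]
 [296.35756694 260.90751086]]
```

```bash
cat > go.py <<'E'
from h import *
import sys
from cell import *
DX,DY,D0=.0017,-.0003,.107
H=float(sys.argv[1]); n=int(sys.argv[2]) if len(sys.argv)>2 else None
p,R,o=cur(); print(p,"q6",o["qpos"][5].round(3),"op",round(o["opening"],4),"F",o["contact_force"].round(1),"Ftool",(R.T@o["contact_force"]).round(1),o["torque"].round(2),"t",o["time"])
ang=float(sys.argv[3]) if len(sys.argv)>3 else 0
Rt=frame(-axis(),XM)@Rot.from_rotvec([0,0,np.radians(ang)]).as_matrix()
s=p+R@np.array([DX,DY,D0]); l=R.T@(s-MC)
print("origin height %.1f mm; lateral tool xy %.1f %.1f; tilt/turn err deg %s"%((s-MC)@axis()*1000,l[0]*1000,l[1]*1000,np.degrees(Rot.from_matrix(R.T@frame(-axis(),XM)).as_rotvec()).round(2)))
plan(p,R,MC+H*axis()-Rt@np.array([DX,DY,D0]),Rt,n,vmax=12)
E
python3 go.py .02 1
```

```text
[ 5.06436208e-01 -1.06258459e-04  3.52179060e-01] q6 -0.652 op 0.051 F [-0.5 -1.1 -1. ] Ftool [-0.2 -1.3  0.8] [0.06 0.45 0.  ] t 17.6667
origin height 44.9 mm; lateral tool xy -0.5 -2.9; tilt/turn err deg [-0.2  -0.16  0.21]
1
{"offset":[0.9,2.4,24.9],"rotation":[-0.004,-0.003,0.004]}
```

Call:
apply_moves(motion=[{"offset": [0.7, 1.8, 3], "rotation": [-0.002, -0.002, 0.002]}, {"offset": [0, 0.4, 8], "rotation": [0, 0, 0]}, {"offset": [0, 0, 8], "rotation": [0, 0, 0]}, {"offset": [0, 0, 4], "rotation": [0, 0, 0]}, {"offset": [0, 0, 0], "rotation": [0, 0, 0]}, {"offset": [0, 0, 0], "rotation": [0, 0, 0]}])

```text
time: 18.17
tool_pos: [0.5201, -0.0018, 0.3304]
tool_rot: [2.807, 0.408, 2.124]
contact_force: [-0.9, 0.0, -1.6]
opening: 0.0512
```

```bash
python3 go.py .012 1; sed -i 's/q=R.T@(p+R\[:,2\]\*D0-MC); s=p+R\[:,2\]\*D0/s=p+R@np.array([.0017,-.0003,D0])/' mo.py; python3 mo.py .107 .012 m2
```

```text
[ 0.52009273 -0.00183158  0.33037832] q6 -0.638 op 0.0512 F [-0.9  0.  -1.6] Ftool [ 1.1 -1.1  0.9] [ 0.1   0.45 -0.02] t 18.1667
origin height 19.2 mm; lateral tool xy -0.1 -0.1; tilt/turn err deg [-0.08 -0.04  0.09]
1
{"offset":[0.2,0,7.2],"rotation":[-0.001,-0.001,0.002]}
[ 0.52009273 -0.00183158  0.33037832] [-0.104  0.108  1.821 -0.149  0.703 -0.638] [-0.003  0.017  0.008  0.    -0.009 -0.001] 0.051228355798380545 [-0.9  0.  -1.6] [ 0.1   0.45 -0.02]
1
{"offset":[1.9,-0.3,7.2],"rotation":[-0.001,-0.001,0.002]}
stopper origin: height over rim 19.2 mm, lateral(tool x,y) [-0.11849027 -0.11691845]
480
```

View pics/m2o.png

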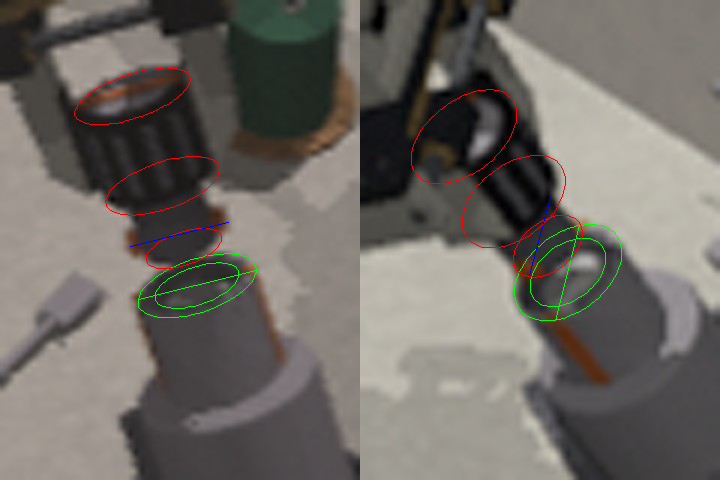

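View pics/m2r.png

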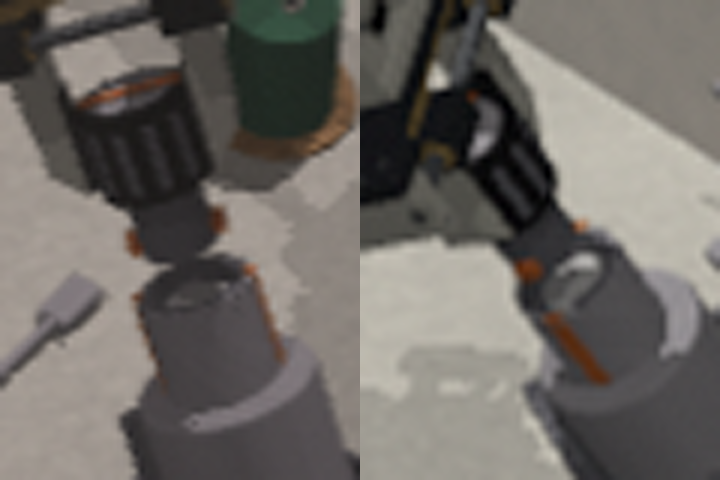

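View pics/m2ww.png

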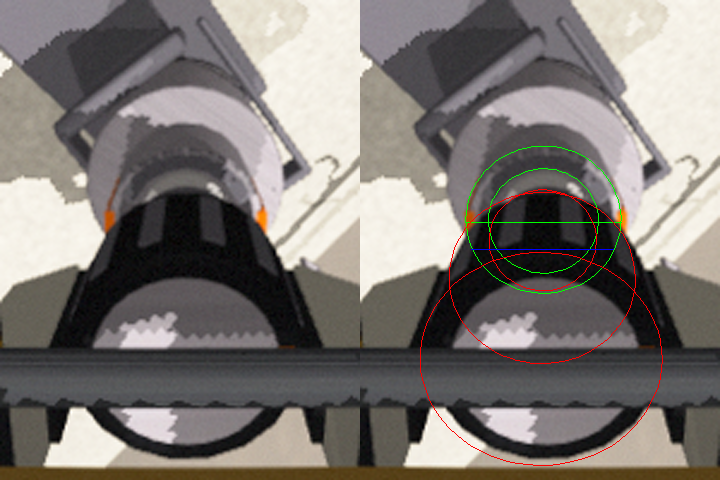

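Call:
apply_moves(motion=[{"offset": [-0.2, 0.4, 4], "rotation": [-0.001, 0, 0.001]}, {"offset": [0, 0, 6], "rotation": [0, 0, 0]}, {"offset": [0, 0, 5], "rotation": [0, 0, 0]}, {"offset": [0, 0, 2], "rotation": [0, 0, 0]}, {"offset": [0, 0, 0], "rotation": [0, 0, 0]}])

```text
time: 18.73
tool_pos: [0.5296, -0.0044, 0.3159]
tool_rot: [2.802, 0.41, 2.122]
contact_force: [0.2, -0.8, -1.7]
opening: 0.0514
```

```bash
python3 go.py -.01 2
```

```text
[ 0.52957769 -0.00435364  0.31590948] q6 -0.635 op 0.0514 F [ 0.2 -0.8 -1.7] Ftool [-0.1 -0.9  1.7] [ 0.07  0.58 -0.03] t 18.7333
origin height 1.8 mm; lateral tool xy -1.1 1.3; tilt/turn err deg [0.11 0.07 0.03]
2
{"offset":[0.5,-0.6,5.9],"rotation":[0.001,0.001,0.000]},
{"offset":[0.5,-0.5,5.9],"rotation":[0.001,0.001,0.000]}
```

Call:
apply_moves(motion=[{"offset": [0.5, -0.6, 0], "rotation": [0.001, 0.001, 0]}, {"offset": [0, 0, 0], "rotation": [0, 0, 0]}])

```text
time: 18.9
tool_pos: [0.5288, -0.0044, 0.315]
tool_rot: [2.805, 0.408, 2.123]
contact_force: [0.3, -0.4, -2.0]
opening: 0.0516
```

```bash
python3 go.py -.006 2
```

```text
[ 0.52884511 -0.00444293  0.31499405] q6 -0.635 op 0.0516 F [ 0.3 -0.4 -2. ] Ftool [ 0.4 -0.7  1.9] [0.12 0.48 0.02] t 18.9
origin height 1.3 mm; lateral tool xy -0.3 0.2; tilt/turn err deg [ 0.01 -0.02  0.02]
2
{"offset":[0.2,-0.1,3.7],"rotation":[0.000,0,0.000]},
{"offset":[0.2,-0.1,3.7],"rotation":[0.000,0,0.000]}
```

Call:
apply_moves(motion=[{"offset": [0, 0, 2.5], "rotation": [0, 0, 0]}, {"offset": [0, 0, 2.5], "rotation": [0, 0, 0]}, {"offset": [0, 0, 0], "rotation": [0, 0, 0]}])

```text
time: 19.15
tool_pos: [0.5315, -0.0052, 0.3107]
tool_rot: [2.804, 0.409, 2.122]
contact_force: [0.2, 0.2, -2.0]
opening: 0.0515
```

```bash
python3 go.py -.012 2
```

```text
[ 0.53147757 -0.00515448  0.31072858] q6 -0.634 op 0.0515 F [ 0.2  0.2 -2. ] Ftool [ 0.8 -0.4  1.8] [ 0.14  0.5  -0.05] t 19.15
origin height -3.7 mm; lateral tool xy -0.5 0.5; tilt/turn err deg [0.05 0.01 0.03]
2
{"offset":[0.2,-0.2,4.1],"rotation":[0.000,0.000,0.000]},
{"offset":[0.2,-0.2,4.1],"rotation":[0.000,0.000,0.000]}
```

Call:
apply_moves(motion=[{"offset": [0.1, -0.1, 2.5], "rotation": [0, 0, 0]}, {"offset": [0, 0, 2.5], "rotation": [0, 0, 0]}, {"offset": [0, 0, 0], "rotation": [0, 0, 0]}])

```text
time: 19.4
tool_pos: [0.5341, -0.0059, 0.3062]
tool_rot: [2.803, 0.409, 2.122]
contact_force: [-0.9, 0.3, -0.2]
opening: 0.0513
```

```bash
python3 go.py -.015 2; python3 mo.py .107 -.015 m3
```

```text
[ 0.53406958 -0.00591341  0.30621557] q6 -0.633 op 0.0513 F [-0.9  0.3 -0.2] Ftool [ 0.8 -0.5 -0.3] [ 0.06  0.56 -0.06] t 19.4
origin height -9.0 mm; lateral tool xy -0.6 0.6; tilt/turn err deg [0.08 0.04 0.03]
2
{"offset":[0.3,-0.3,3.0],"rotation":[0.001,0.000,0.000]},
{"offset":[0.3,-0.3,3.0],"rotation":[0.001,0.000,0.000]}
[ 0.53406958 -0.00591341  0.30621557] [-0.111  0.158  1.835 -0.155  0.637 -0.633] [ 0.001 -0.006 -0.001 -0.001  0.007 -0.001] 0.0513130843019151 [-0.9  0.3 -0.2] [ 0.06  0.56 -0.06]
1
{"offset":[2.2,-0.8,6.0],"rotation":[0.001,0.001,0.000]}
stopper origin: height over rim -9.0 mm, lateral(tool x,y) [-0.56977063  0.64207046]
480
```

View pics/m3r.png

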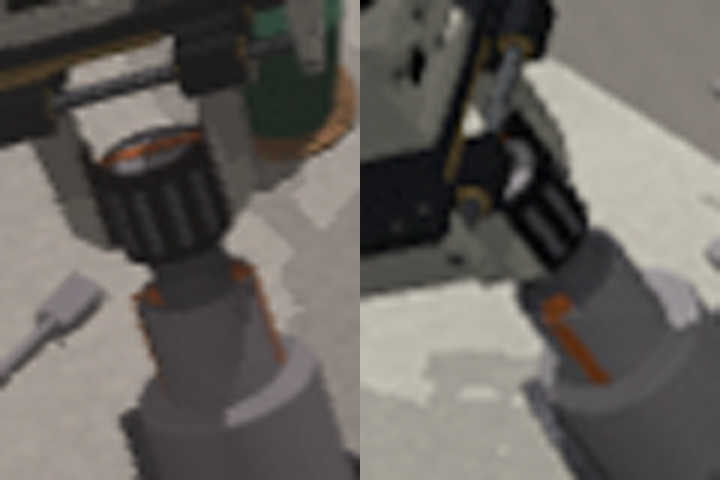

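View pics/m3ww.png

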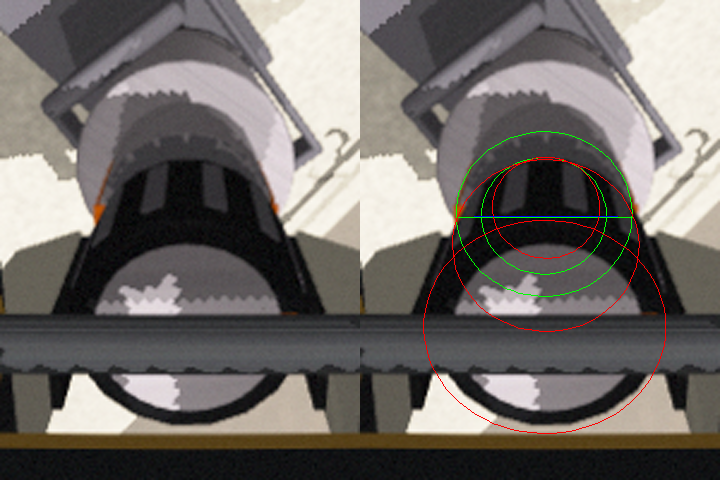

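Call:
apply_moves(motion=[{"offset": [0.2, -0.2, 2.5], "rotation": [0, 0, 0]}, {"offset": [0, 0, 2.5], "rotation": [0, 0, 0]}, {"offset": [0, 0, 0], "rotation": [0, 0, 0]}])

```text
time: 19.8
tool_pos: [0.5361, -0.0066, 0.3025]
tool_rot: [2.802, 0.41, 2.122]
contact_force: [-2.8, 1.3, 1.4]
opening: 0.0515
```

```bash
python3 go.py -.022 2
```

```text
[ 0.53610084 -0.00656953  0.30249561] q6 -0.631 op 0.0515 F [-2.8  1.3  1.4] Ftool [ 1.8 -0.8 -2.8] [ 0.05  0.72 -0.09] t 19.8
origin height -13.3 mm; lateral tool xy -0.7 0.7; tilt/turn err deg [0.12 0.08 0.03]
2
{"offset":[0.3,-0.2,4.4],"rotation":[0.001,0.001,0.000]},
{"offset":[0.3,-0.2,4.4],"rotation":[0.001,0.001,0.000]}
```

Call:
apply_moves(motion=[{"offset": [0.1, -0.1, 3.5], "rotation": [0, 0, 0]}, {"offset": [0, 0, 3.5], "rotation": [0, 0, 0]}, {"offset": [0, 0, 3], "rotation": [0, 0, 0]}, {"offset": [0, 0, 0], "rotation": [0, 0, 0]}])

```text
time: 20.13
tool_pos: [0.5408, -0.008, 0.2941]
tool_rot: [2.802, 0.411, 2.122]
contact_force: [-7.0, 1.8, 5.9]
opening: 0.0515
```

```bash
python3 go.py -.026 2
```

```text
[ 0.54079947 -0.00796921  0.29414796] q6 -0.628 op 0.0515 F [-7.   1.8  5.9] Ftool [ 2.5 -2.2 -8.7] [ 0.1   0.94 -0.03] t 20.1333
origin height -22.9 mm; lateral tool xy -0.7 0.8; tilt/turn err deg [0.16 0.13 0.04]
2
{"offset":[0.3,-0.3,1.5],"rotation":[0.001,0.001,0.000]},
{"offset":[0.3,-0.3,1.5],"rotation":[0.001,0.001,0.000]}
```

Call:
apply_moves(motion=[{"offset": [0.1, -0.1, 2.5], "rotation": [0, 0, 0]}, {"offset": [0, 0, 2], "rotation": [0, 0, 0]}, {"offset": [0, 0, 0.5], "rotation": [0, 0, 0]}])

```text
time: 20.38
tool_pos: [0.5427, -0.0086, 0.2905]
tool_rot: [2.801, 0.412, 2.122]
contact_force: [-8.7, 2.0, 7.4]
opening: 0.0515
```

```bash
python3 go.py -.026 1
```

```text
[ 0.54274608 -0.00857772  0.29053853] q6 -0.626 op 0.0515 F [-8.7  2.   7.4] Ftool [  2.8  -2.9 -10.9] [ 0.05  1.13 -0.2 ] t 20.3833
origin height -27.1 mm; lateral tool xy -0.8 0.7; tilt/turn err deg [0.18 0.17 0.05]
1
{"offset":[0.5,-0.5,-1.1],"rotation":[0.003,0.003,0.001]}
```

Call:
apply_moves(motion=[{"offset": [0, -0.1, 0.3], "rotation": [0, 0, 0.06]}, {"offset": [0, -0.2, 0.3], "rotation": [0, 0, 0.1]}, {"offset": [0, -0.2, 0.3], "rotation": [0, 0, 0.1]}])

```text
time: 20.63
tool_pos: [0.543, -0.009, 0.2914]
tool_rot: [2.705, 0.312, 1.858]
contact_force: [-9.1, 1.9, 6.2]
opening: 0.0516
```

```bash
python3 go.py -.026 1
```

```text
[ 0.54301191 -0.00900283  0.29144734] q6 -0.36 op 0.0516 F [-9.1  1.9  6.2] Ftool [  2.2  -4.4 -10.1] [-0.02  1.36 -0.08] t 20.6333
origin height -26.5 mm; lateral tool xy -1.3 2.0; tilt/turn err deg [  0.34   0.28 -15.2 ]
1
{"offset":[1.1,-1.0,-0.5],"rotation":[0.006,0.005,-0.265]}
```

Call:
apply_moves(motion=[{"offset": [0.3, -0.6, 0.2], "rotation": [0.002, 0.002, 0.1]}, {"offset": [0.2, -0.4, 0.3], "rotation": [0.002, 0.001, 0.1]}, {"offset": [0.1, -0.3, 0.3], "rotation": [0, 0, 0.1]}])

```text
time: 20.88
tool_pos: [0.542, -0.0091, 0.2917]
tool_rot: [2.638, 0.168, 1.57]
contact_force: [-8.0, 2.0, 7.3]
opening: 0.0516
```

```bash
python3 go.py -.026 1
```

```text
[ 0.54196766 -0.00908405  0.29168898] q6 -0.049 op 0.0516 F [-8.   2.   7.3] Ftool [  0.7  -3.4 -10.4] [-0.05  1.26 -0.11] t 20.8833
origin height -25.8 mm; lateral tool xy -0.5 1.8; tilt/turn err deg [  0.25   0.13 -33.2 ]
1
{"offset":[0.9,-0.5,0.2],"rotation":[0.004,0.002,-0.579]}
```

Call:
apply_moves(motion=[{"offset": [0.2, -0.5, 0.4], "rotation": [0.001, 0.001, 0.1]}, {"offset": [0.1, -0.4, 0.4], "rotation": [0.001, 0.001, 0.1]}, {"offset": [0.1, -0.3, 0.4], "rotation": [0, 0, 0.1]}])

```text
time: 21.13
tool_pos: [0.5411, -0.009, 0.2914]
tool_rot: [2.614, 0.011, 1.296]
contact_force: [-8.0, 0.6, 6.8]
opening: 0.0512
```

```bash
python3 go.py -.026 1;  python3 mo.py .107 -.015 m4
```

```text
[ 0.54107153 -0.00895422  0.29136616] q6 0.263 op 0.0512 F [-8.   0.6  6.8] Ftool [-1.7 -3.3 -9.8] [-0.03  1.25 -0.07] t 21.1333
origin height -25.6 mm; lateral tool xy 0.2 1.4; tilt/turn err deg [ 2.500e-01  1.000e-02 -5.121e+01]
1
{"offset":[0.8,0.2,0.4],"rotation":[0.004,0.000,-0.894]}
[ 0.54107153 -0.00895422  0.29136616] [-0.117  0.187  1.845 -0.159  0.595  0.263] [ 0.004 -0.004  0.014 -0.011 -0.011  1.26 ] 0.05122029762947234 [-8.   0.6  6.8] [-0.03  1.25 -0.07]
8
{"offset":[0.2,-0.2,-1.3],"rotation":[0.001,0.000,-0.112]},
{"offset":[0.2,-0.1,-1.3],"rotation":[0.001,0.000,-0.112]},
{"offset":[0.2,-0.1,-1.3],"rotation":[0.001,0.000,-0.112]},
{"offset":[0.2,-0.1,-1.3],"rotation":[0.001,0.000,-0.112]},
{"offset":[0.3,-0.1,-1.3],"rotation":[0.001,0.000,-0.112]},
{"offset":[0.3,0,-1.3],"rotation":[0.001,0.000,-0.112]},
{"offset":[0.3,0,-1.3],"rotation":[0.001,0.000,-0.112]},
{"offset":[0.3,0.0,-1.3],"rotation":[0.001,0.000,-0.112]}
stopper origin: height over rim -25.6 mm, lateral(tool x,y) [-0.96547716  1.12432611]
480
```

View pics/m4ww.png

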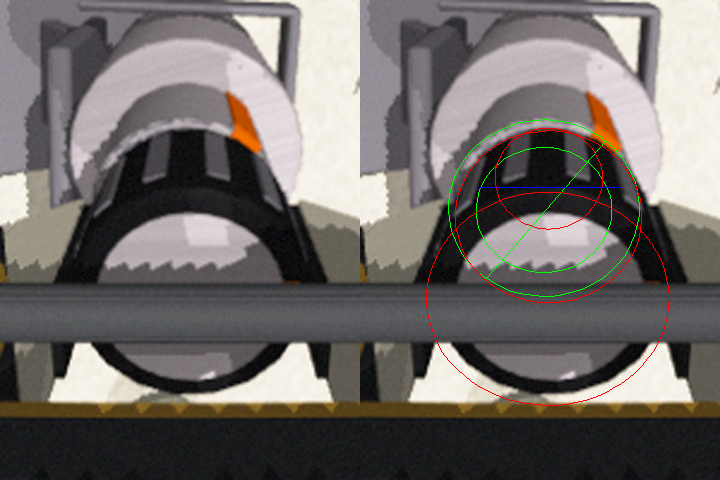

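View pics/m4r.png

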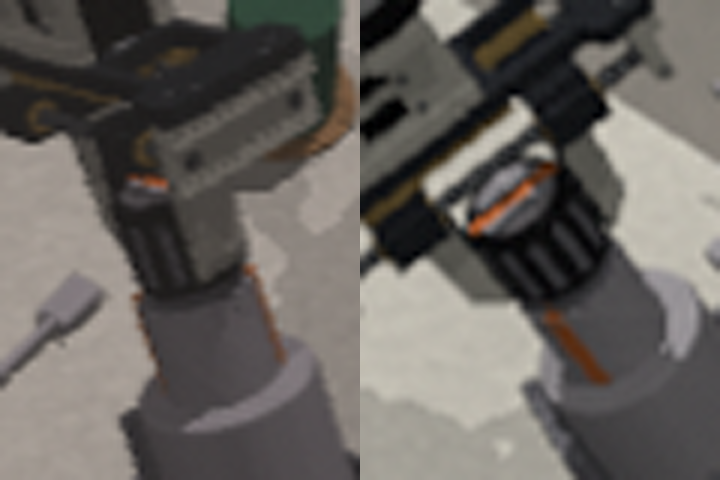

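Call:
apply_moves(motion=[{"offset": [0.1, -0.4, 0.4], "rotation": [0.001, 0, 0.1]}, {"offset": [0.1, -0.3, 0.4], "rotation": [0.001, 0, 0.1]}, {"offset": [0.1, -0.2, 0.3], "rotation": [0, 0, 0.08]}])

```text
time: 21.53
tool_pos: [0.5404, -0.0085, 0.2911]
tool_rot: [2.63, -0.131, 1.049]
contact_force: [-7.0, 1.4, 6.0]
opening: 0.0515
```

```bash
cat >> go.py <<'E'
print("torque tool",(R.T@o["torque"]).round(2))
E
python3 go.py -.026 1
```

```text
[ 0.54040057 -0.00850564  0.29107619] q6 0.549 op 0.0515 F [-7.   1.4  6. ] Ftool [-1.5 -2.8 -8.8] [-0.06  1.21 -0.04] t 21.5333
origin height -25.5 mm; lateral tool xy 0.7 0.8; tilt/turn err deg [ 1.800e-01 -3.000e-02 -6.749e+01]
1
{"offset":[0.8,0.8,0.5],"rotation":[0.003,-0.001,-1.178]}
torque tool [ 1.   -0.65 -0.17]
```

Call:
apply_moves(motion=[{"offset": [0, -0.3, 0.3], "rotation": [0, 0, 0.07]}, {"offset": [0, -0.2, 0.3], "rotation": [0, 0, 0.06]}, {"offset": [0, -0.1, 0.2], "rotation": [0, 0, 0.04]}, {"offset": [0, 0, 0], "rotation": [0, 0, 0.02]}])

```text
time: 21.87
tool_pos: [0.5385, -0.0093, 0.2904]
tool_rot: [2.663, -0.222, 0.868]
contact_force: [-4.3, 1.8, 3.4]
opening: 0.0514
```

```bash
python3 go.py -.026 1
```

```text
[ 0.53853438 -0.00931843  0.29041465] q6 0.753 op 0.0514 F [-4.3  1.8  3.4] Ftool [-0.6 -2.3 -5.3] [-0.14  0.94  0.4 ] t 21.8667
origin height -25.3 mm; lateral tool xy -1.3 0.0; tilt/turn err deg [ -0.     0.15 -78.94]
1
{"offset":[2.8,1.5,0.7],"rotation":[0,0.003,-1.378]}
torque tool [ 0.7  -0.52 -0.55]
```

Call:
apply_moves(motion=[{"offset": [0, 0, -1], "rotation": [0, 0, -0.04]}, {"offset": [0, 0, -2], "rotation": [0, 0, 0]}, {"offset": [0, 0, -2], "rotation": [0, 0, 0]}, {"offset": [0, 0, 0], "rotation": [0, 0, 0]}])

```text
time: 22.2
tool_pos: [0.5358, -0.0085, 0.2956]
tool_rot: [2.654, -0.204, 0.905]
contact_force: [-5.1, 0.6, 4.7]
opening: 0.0516
```

```bash
python3 go.py -.018 1
```

```text
[ 0.53581089 -0.00845045  0.29564435] q6 0.711 op 0.0516 F [-5.1  0.6  4.7] Ftool [-1.6 -1.5 -6.5] [ 0.    1.07 -0.11] t 22.2
origin height -19.3 mm; lateral tool xy -1.2 0.1; tilt/turn err deg [ 5.000e-02  1.500e-01 -7.662e+01]
1
{"offset":[2.7,1.5,-1.3],"rotation":[0.001,0.003,-1.337]}
torque tool [ 0.8  -0.71 -0.06]
```

Call:
apply_moves(motion=[{"offset": [0, 0, -1], "rotation": [0, 0, 0]}, {"offset": [0, 0, -0.5], "rotation": [0, 0, 0]}, {"offset": [0, 0, 0], "rotation": [0, 0, 0]}])

```text
time: 22.45
tool_pos: [0.5352, -0.0083, 0.2965]
tool_rot: [2.654, -0.203, 0.905]
contact_force: [-3.7, 1.2, 3.4]
opening: 0.0515
```

```bash
python3 go.py -.018 1
```

```text
[ 0.53523813 -0.00833817  0.29646756] q6 0.711 op 0.0515 F [-3.7  1.2  3.4] Ftool [-0.6 -1.5 -4.9] [0.09 0.91 0.05] t 22.45
origin height -18.3 mm; lateral tool xy -1.3 0.0; tilt/turn err deg [ 4.000e-02  1.600e-01 -7.661e+01]
1
{"offset":[2.8,1.6,-0.3],"rotation":[0.001,0.003,-1.337]}
torque tool [ 0.77 -0.48 -0.13]
```

Call:
apply_moves(motion=[{"offset": [0, 0, -1.5], "rotation": [0, 0, 0]}, {"offset": [0, 0, 0], "rotation": [0, 0, 0]}])

```text
time: 22.62
tool_pos: [0.5353, -0.0084, 0.2964]
tool_rot: [2.655, -0.203, 0.905]
contact_force: [-3.9, 2.0, 3.8]
opening: 0.0513
```

```bash
python3 go.py -.018 1
```

```text
[ 0.5352636  -0.00838528  0.29643393] q6 0.71 op 0.0513 F [-3.9  2.   3.8] Ftool [-0.1 -2.  -5.5] [ 0.16  0.77 -0.03] t 22.6167
origin height -18.4 mm; lateral tool xy -1.4 -0.0; tilt/turn err deg [ 1.000e-02  1.500e-01 -7.662e+01]
1
{"offset":[2.8,1.6,-0.4],"rotation":[0.000,0.003,-1.337]}
torque tool [ 0.68 -0.39 -0.01]
```

Call:
apply_moves(motion=[{"offset": [0, 0, 0], "rotation": [0, 0, 0]}, {"offset": [0, 0, 0], "rotation": [0, 0, 0]}, {"offset": [0, 0, 0], "rotation": [0, 0, 0]}, {"offset": [0, 0, 0], "rotation": [0, 0, 0]}, {"offset": [0, 0, 0], "rotation": [0, 0, 0]}], grip=0)

```text
time: 23.03
tool_pos: [0.5365, -0.0086, 0.2972]
tool_rot: [2.652, -0.205, 0.906]
contact_force: [0.3, 0.4, -0.4]
opening: 0.0801
```

Call:
apply_moves(motion=[{"offset": [0, 0, -6], "rotation": [0, 0, 0]}, {"offset": [0, 0, -15], "rotation": [0, 0, 0]}, {"offset": [0, 0, -25], "rotation": [0, 0, 0]}, {"offset": [0, 0, -30], "rotation": [0, 0, 0]}, {"offset": [0, 0, -30], "rotation": [0, 0, 0]}, {"offset": [0, 0, 0], "rotation": [0, 0, 0]}])

```text
time: 23.53
tool_pos: [0.4826, 0.0078, 0.3926]
tool_rot: [2.655, -0.204, 0.905]
contact_force: [1.7, -0.2, 1.3]
opening: 0.0917
```

```bash
python3 go.py -.018 1; python3 mo.py .107 0 m5; python3 - <<'E'
from h import *
import pickle
ims=[pickle.load(open(f"m5_{n}.pkl","rb")) for n in("scene","side","wrist")]
cv2.imwrite("pics/fw.png",ims[2]["img"][:,:,::-1])
from cell import *
for n in("scene","side"):
    i=read_camera(n)
    print([(q,round(d["score"],2),np.round(d["location"],4).tolist()) for q in("stopper","cup") for d in tip_of(q,i)])
print(MC-.018*axis())
E
```

```text
[0.48262504 0.00775871 0.39263597] q6 0.692 op 0.0917 F [ 1.7 -0.2  1.3] Ftool [ 1.1  1.8 -0.3] [ 0.06  0.28 -0.02] t 23.5333
origin height 92.5 mm; lateral tool xy -1.3 0.5; tilt/turn err deg [ -0.     0.14 -76.65]
1
{"offset":[2.8,1.1,110.5],"rotation":[0,0.002,-1.338]}
torque tool [ 0.25 -0.15  0.  ]
[0.48262504 0.00775871 0.39263597] [-0.087 -0.014  1.776 -0.14   0.87   0.692] [-0.006  0.035  0.044 -0.002 -0.056  0.002] 0.09169623404172114 [ 1.7 -0.2  1.3] [ 0.06  0.28 -0.02]
11
{"offset":[0.3,-0.1,8.4],"rotation":[0,0.000,-0.122]},
{"offset":[0.3,0,8.4],"rotation":[0,0.000,-0.122]},
{"offset":[0.3,0.0,8.4],"rotation":[0,0.000,-0.122]},
{"offset":[0.3,0.0,8.4],"rotation":[0,0.000,-0.122]},
{"offset":[0.2,0.1,8.4],"rotation":[0,0.000,-0.122]},
{"offset":[0.2,0.1,8.4],"rotation":[0,0.000,-0.122]},
{"offset":[0.2,0.1,8.4],"rotation":[0,0.000,-0.122]},
{"offset":[0.2,0.2,8.4],"rotation":[0,0.000,-0.122]},
{"offset":[0.2,0.2,8.4],"rotation":[0,0.000,-0.122]},
{"offset":[0.2,0.2,8.4],"rotation":[0,0.000,-0.122]},
{"offset":[0.1,0.2,8.4],"rotation":[0,0.000,-0.122]}
stopper origin: height over rim 92.5 mm, lateral(tool x,y) [-0.62290585 -1.06147126]
480
[('stopper', 0.91, [0.5896, -0.0246, 0.2023]), ('stopper', 0.74, [0.4433, 0.2782, -0.001]), ('cup', 0.87, [0.4399, 0.2779, 0.0042])]
[('stopper', 0.74, [0.5873, -0.0226, 0.2069]), ('cup', 0.94, [0.4418, 0.2742, 0.0049]), ('cup', 0.33, [0.6307, -0.0329, 0.0014])]
[ 0.58790704 -0.02163037  0.20461154]
```

View pics/m5r.png

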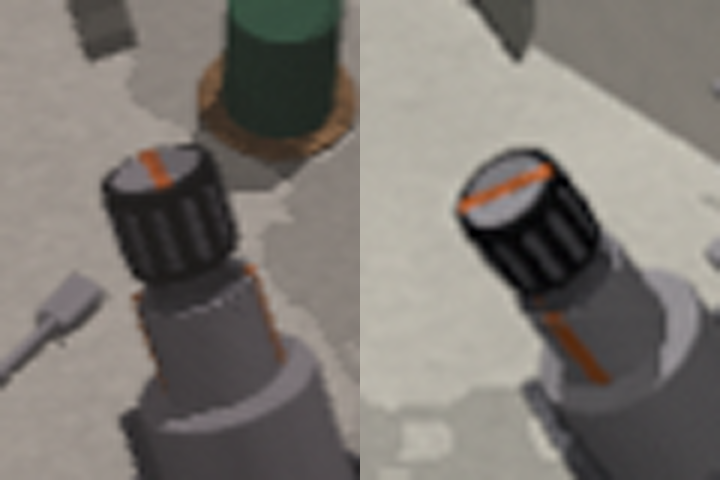

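View pics/fw.png

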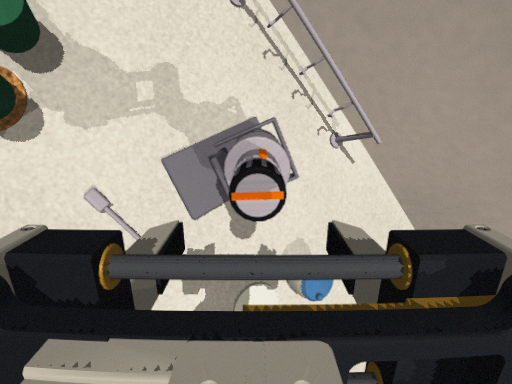

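```bash
python3 - <<'E'
from fit import *
Q=[pickle.load(open(f"m5_{n}.pkl","rb")) for n in("scene","side")]
gr=lambda im:(im[...,1]>im[...,0]+4)
MB=[mask(Q[0],(269,155),gr,16),mask(Q[1],(176,188),gr,18)]
def upc(x): return np.vstack([circ([x[0],x[1],.005],[0,0,1],.034),circ([x[0],x[1],.085],[0,0,1],.034)])
for w in [(0,1),(0,),(1,)]:
    r=solve(upc,[.44,.273],[.004,.004],MB,Ps=Q,which=w); print("cup",r.x.round(4),r.fun)
a=Q[0]["img"][130:190,240:320];b=Q[1]["img"][155:215,140:220]
cv2.imwrite("pics/fc.png",cv2.resize(np.hstack([a,b]),None,fx=5,fy=5,interpolation=cv2.INTER_CUBIC)[:,:,::-1])
# stopper depth and angle: bar ends in scene/side crops (zoom 6)
for q,n,ends in ((Q[0],"scene",[(147,152),(164,187)]),(Q[1],"side",[(462,208),(551,171)])):
    i=q; c=proj(i,[MC+.02*axis()])[0].astype(int)-(30,40)
    uv=[((e[0]-(360 if n=="side" else 0))/6-.5+c[0], e[1]/6-.5+c[1]) for e in ends]
    nn=cv2.undistortPoints(np.array(uv).reshape(-1,1,2),i["camera_matrix"],np.array(i["D"])).reshape(-1,2)
    d=np.c_[nn,np.ones(2)]@i["R"];o=-i["R"].T@np.ravel(i["t"])
    for h in(.058,.05,.066):
        P0=MC+h*axis();X=o+d*(((P0-o)@axis())/(d@axis()))[:,None]
        F=frame(-axis(),XM);v=F.T@(X[1]-X[0]);l=F.T@(X.mean(0)-MC)
        print(n,h,"angle",np.degrees(np.arctan2(-v[0],v[1])).round(1),"len",np.linalg.norm(v).round(4),"lat",l[:2].round(4))
E
```

```text
[  8   0  19  30 484]
[  6   0  30  33 722]
cup [0.4414 0.2731] 228.38039215686274
cup [0.4387 0.2741] 50.8156862745098
cup [0.4425 0.2733] 167.45882352941175Traceback (most recent call last):
  File "<stdin>", line 12, in <module>
TypeError: axis() missing 1 required positional argument: 'psi'
```

View pics/fc.png

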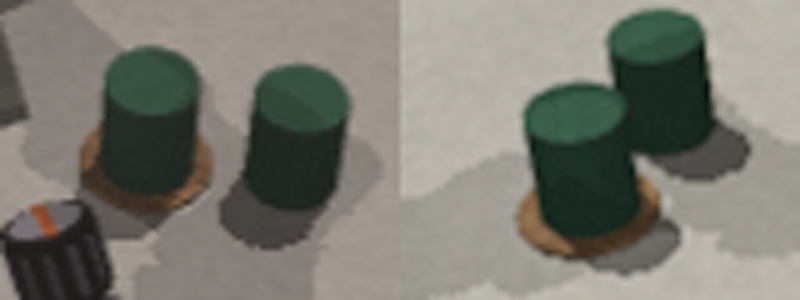

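```bash
python3 - <<'E'
from h import *
Q=[pickle.load(open(f"m5_{n}.pkl","rb")) for n in("scene","side")]
A=axis();F=frame(-A,XM)
for i,off,ends in ((Q[0],0,[(147,152),(164,187)]),(Q[1],360,[(462,208),(551,171)])):
    c=proj(i,[MC+.02*A])[0].astype(int)-(30,40)
    uv=[((e[0]-off)/6-.5+c[0], e[1]/6-.5+c[1]) for e in ends]
    nn=cv2.undistortPoints(np.array(uv).reshape(-1,1,2),i["camera_matrix"],np.array(i["D"])).reshape(-1,2)
    d=np.c_[nn,np.ones(2)]@i["R"];o=-i["R"].T@np.ravel(i["t"])
    for h in(.058,.05,.066):
        P0=MC+h*A;X=o+d*(((P0-o)@A)/(d@A))[:,None]
        v=F.T@(X[1]-X[0]);l=F.T@(X.mean(0)-MC)
        print(h,"angle",np.degrees(np.arctan2(-v[0],v[1])).round(1),"len",np.linalg.norm(v).round(4),"lat",l[:2].round(4))
E
```

```text
0.058 angle 76.1 len 0.0437 lat [ 0.0027 -0.0013]
0.05 angle 76.1 len 0.0446 lat [ 0.0215 -0.005 ]
0.066 angle 76.1 len 0.0429 lat [-0.0161  0.0024]
0.058 angle 74.7 len 0.0446 lat [-0.0004  0.0006]
0.05 angle 74.7 len 0.0451 lat [0.0062 0.0087]
0.066 angle 74.7 len 0.044 lat [-0.007  -0.0075]
```

```bash
python3 -c "
from cell import *
print(hand_in()); print(observe()['time'])"
```

```text
the job is handed in; nothing more can be done
None
the job is handed in; nothing more can be done
```

The green cup now stands upside down on the cork coaster. The flask is closed with its stopper locked. I handed the job in at about 24 s of the 64 s allowed, with the gripper open and clear.

- **Cup:** In the scene camera its base is within about 1.5 mm of the coaster's centre, and the side picture looks centred too. The combined and side-camera fits put it 2 to 4 mm off. The twin cup overlaps it in the side view, so I trusted those less. Setting it down pressed the coaster with about 27 N, below the 40 N limit.
- **Stopper:** The lugs entered the notches without jamming. I pressed it to about 26 mm below the rim (spring force about 12.7 N) and turned it clockwise to the stop. I then eased back about 2° and let the spring lift it.
- **Stopper checks after letting go:**
  - The orange bar sits about 75–76° from the notches, inside the 63–77° lock range.
  - The knob's top is about 58 mm above the rim, which matches the locked depth of 18 mm.
- **Other things:** I did not touch the twin cup, sugar bowl or bombilla. I did not measure their positions again at the end.
- **Limits:** Small sideways moves tended to overshoot, so I corrected them step by step. The camera estimates of how the stopper sat in the grip differed by 1–3 mm (up to about 6 mm along its length). I settled its depth from the spring force.

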